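Set the stop screw of a plate-pressing jig with a setting block

ROBOT

A 7-joint arm with a two-finger parallel gripper is mounted at the origin on a cart in front of the work surface, level with it; the furniture and walls round the work are solid. World frame = base frame: x ahead of the robot, y to its left, z up, the work surface at z = 0. Lengths are in m, angles in rad, forces in N, time in s.
With the tool pointing down it reaches from about 0.425 to 0.875 m from the base axis. Payload 4.7 kg.
Tool frame: the origin (TCP) lies at the very end of the fingers, on their centre line; the grasp point (between the pads) lies 19 mm behind it; z points along the fingers, y is the direction in which the jaws open and shut (so a half turn about z gives the same grasp; the last joint's range is limited). The gripper opens to 87 mm and grips with 3 to 60 N. Pads are 19 mm wide; open, the fingers measure 117 mm over their backs; the gripper's body (75 mm by 190 mm) begins 51 mm behind the grasp point.
Start: joints at [-1.1, 0.321, -0.07, 1.45, 0.023, 1.371, -0.057], TCP at [0.287, 0.583, 0.223] pointing down, gripper open.
Joint ranges: [-2.86, 2.86], [-0.3, 2.09], [-1.38, 1.24], [0.06, 2.45], [-1.56, 4.7], [0.09, 2.05], [-2.69, 2.69]. Speed limits (rad/s): [2.57, 2.57, 3.14, 3.14, 3.14, 3.14, 3.14].

INTERFACE

Orientations are given as a rotation vector (axis times angle).
In Python, from bench import ctrl gives the robot as it stands. The module is installed in compiled form; this text tells all that it offers.
- The arm moves only by the tool move_arm, never from a script. Its arguments are lists of equal length, an entry for each row: "dp": the shift along the tool's x, y, z in units of 30 mm (1.0 is 30 mm), a list of three; "turn": the turn about the tool's z in units of 5 degrees (1.0 is 5 degrees); "jaw": the opening, from -1 (shut) to 1 (fully open). A call has 1 to 5 rows; each row is the pose to reach, as a shift and turn from the pose commanded when the call began, along the tool's axes at that moment; what a row does not reach only later rows make up. A row lasts 1/10 s, in which the tool goes at most 50 mm and 8.59 degrees, less where a joint would pass 70% of its speed; a pose out of reach is approached as far as the arm can. A call with a gripper value outside its range is refused whole. The fingers move at their own pace and stop on an object; "grip_force" is the grip in N (left out, the last holds). Time passes only in rows, so rows that repeat a pose let the fingers close. It gives the time, the measured TCP pose, the force and the opening at its end, in the units of the state.
- ctrl.get_state(): the state, without advancing time (a new reading comes with each control period).
- ctrl.get_image(name): name is "scene" or "side" or "wrist"; returns the picture (400x640x3 uint8, red, green, blue); there is no depth.
- ctrl.camera_info(name): a dict with "intrinsics" (3x3 intrinsics, pixels), "extrinsics" (4x4, takes a point from world to camera coordinates). Camera axes: x right, y up, looking along -z (the intrinsics and any distortion apply to the point x, -y, -z); pixel columns grow to the right and rows downward; lengths in m; the calibration is good to about 2 mm. A picture is of the moment at which its call begins: read the wrist's pose just before it. camera_info takes no time and is no camera call; for the wrist camera it gives the pose at the moment of the call.
- ctrl.close_job(): hands the job in, once; it reports no verdict.
Trained networks look in the newest picture that a camera, given by its name, has taken for a name from the list of things; names that differ only in an ending like _2 or _b are one class to them, and where a whole thing is asked for, a point or a joint stands for the part that bears it (a point fixed in the world has none). Each returns a list of dicts, best first, with "confidence" (0 to 1); they miss things now and then, are a little off and sometimes report something else, mostly with a low value. They report only what shows in the picture. A call takes as long as a camera call.
- ctrl.look_for(camera, target): "rect" ([centre column, centre row, width, height] in pixels, round what is visible of it).
- ctrl.masks_of(camera, target): "region" (400x640 bool, what is visible of it) and "rect" ([centre column, centre row, width, height] in pixels, round what is visible of it).
The state is a dict: "time": time; "joint_positions": joint angles; "qd": joint speeds; "joint_torque": joint torques, N m; "position": TCP position; "tool_rot": TCP orientation; "ft_force": force on the tool from outside, world axes, zero at the start; "torque": the same for the moment, N m; "grip_width": opening from 0.0 (shut) to 1.0 (fully open).
Only numpy, scipy, OpenCV 4.12 (cv2) and the standard library are available. Lean on these libraries where they do the work, as an engineer would, in place of code of your own. Each camera call takes 0.05 s, during which the arm holds its last target. There are 200 camera calls.

TASK

Set the height stop of the pressing jig: with the driver from its stand, turn the stop screw down until the setting block lying beneath it is lightly nipped and just drags, then leave the driver standing upright in the screw's head. Now take the block by its grip tab, draw it straight out towards its tab end by about 15 mm to feel the drag, and let go there, the block flat and still lightly nipped under the stop. Never screw the stop down hard on the block, and leave the petri dish and the capped tube where they are.

Things in the scene. Friction and masses are not known exactly. Their poses are not given: they have to be found in the camera images.
- press_jig: grey jig fixed to the worktop. Origin on the worktop right below the stop screw's vertical axis; x points to its column, z up. Base plate 12 mm thick, x -130 to +75, y -45 to +45 mm; column x 45 to 75, 76 mm high; from it an arm 36 mm wide reaches over the plate to x = -22 (50 to 67 mm above the worktop). Rails 8 mm high above the plate (x -20 to +35) guide the block, 1.2 mm play a side
- screw_mouth (a point): centre of the mouth of the square socket in the top face of the stop screw's dark steel head, on the screw axis; x and y are square to the socket's sides and turn with the screw, z up. Head 26 x 26 x 14 mm; socket 11.6 mm square, 12.5 mm deep; the mouth is 55 mm above the free nose tip (92 mm above the worktop at joint 0)
- stop_screw (a joint): turn of the stop screw (rad), growing clockwise seen from above; each rad clockwise lowers head and nose by 2.4 mm (15 mm a turn). At 0 the free nose tip is 37 mm above the worktop. It starts between -0.4 and 0.4, stays where it is left, takes about 0.07 N m to turn, and can go from -1.6 to 6.6
- stop_nose: sprung steel nose at the lower end of the stop screw, 10 mm in diameter, not turning; origin at the centre of its flat lower end. It sinks into the screw 1 mm for each 4 N. The light nip wanted is about 1 to 7 N (best 3 to 4), that is 0.3 to 1.7 mm of lowering after first touch; the block then takes roughly 2 to 14 N to draw
- setting_block: adjustable steel setting block 140 mm long (x), 22 wide, 0.3 kg, lying flat on the jig's plate under the nose, axes as the jig's. Origin: centre of its underside, at the start 30 mm from the screw axis towards the jig's -x. Its upper bar (x -33 to +70 mm) is locked at an unknown height: the flat top is 18 to 22 mm above the underside, to be found by touch or by the drag
- block_tab (a point): centre of the top face of the setting block's upright grip tab, 50 mm above the block's underside and 55 mm from the block's origin towards its -x end; the tab is 22 mm long (block's x) and 14 mm thick (block's y), and free on both sides down to the 11 mm high lower bar, which is 22 mm wide; axes as the block's
- driver: hand driver 94 mm long, 0.12 kg, upright in its stand. Origin: centre of its lower end; z up the driver. Square bit 10 x 10 mm (sides square to x, y) up to 11 mm, lowest 3 mm narrowed to 7.5; collar of 26 mm diameter at 11 to 16 mm; shank 12 mm to 37; round black handle of 27 mm diameter at 42 to 88 mm. Home in the screw, its collar rests on the head and it stands by itself
- driver_stand: grey block 60 x 60 x 30 mm fixed to the worktop, with a round hole of 17 mm diameter, 15 mm deep, in its top, in which the driver stands on its collar; origin at the centre of its underside
- petri_dish: petri dish, 61 mm in diameter, 15 mm high, a loose bystander; origin at the centre of its underside
- tube_50: capped tube standing upright, 36 mm in diameter, 98 mm high, a loose bystander; origin at the centre of its underside

How it is judged:
On the way, in this order (a step that is already met when the one before it is completed fails the run):
1. the driver is in the screw and the block, still pushed in, is lightly nipped under the stop, nothing holding driver or block (contact force between stop_nose and setting_block between 1 and 7 N and z of driver in the frame of screw_mouth below -0.008 m and distance between driver and screw_mouth below 0.016 m and angle between driver's own z axis and vertical below 0.12 rad and contact force between the fingers and setting_block below 0.05 N and contact force between the fingers and driver below 0.05 N and angle between setting_block's own z axis and vertical below 0.05 rad and x of setting_block in the frame of press_jig above -0.037 m), for 0.3 s.
2. the nipped block has been drawn out by 8 to 25 mm (contact force between stop_nose and setting_block between 1 and 7 N and angle between setting_block's own z axis and vertical below 0.05 rad and x of setting_block in the frame of press_jig between -0.055 and -0.04 m), for 0.2 s.
At the end, for the whole second after the job is handed in: nose presses the block with 1 to 7 N; block released, flat (0.05 rad), at rest, its origin 40 to 55 mm from the screw axis towards -x of the jig; driver released, standing upright (0.12 rad) in the screw's socket, lower end 8 to 16 mm below the mouth (all of step 2 and z of driver in the frame of screw_mouth below -0.008 m and distance between driver and screw_mouth below 0.016 m and angle between driver's own z axis and vertical below 0.12 rad and contact force between the fingers and setting_block below 0.05 N and contact force between the fingers and driver below 0.05 N and linear speed of setting_block below 0.01 m/s and linear speed of driver below 0.02 m/s); the robot touches nothing.
It fails at once if the stop is screwed down hard on the block (over 18 N) (contact force between stop_nose and setting_block above 18 N).
It fails at once if the petri dish or the capped tube is moved by more than 30 mm (distance of any of petri_dish, tube_50 from where it was at the start of the episode above 0.03 m).
It also fails if it takes over 67 s, if anything falls off the work surface, if the arm or the gripper's body presses on something with over 40 N, if the wrist force passes 120 N, or if a joint passes its speed limit or range.

## Working session

There is one attempt and no reset: what is moved stays moved. The work goes in short steps, Python scripts to look and compute and a tool call to move; the robot and the scene stay as the last step left them, time stands still between calls to the robot, and variables do not carry over. Pictures are saved under pics/ and viewed, about 8 in all and at most 12, crops included, and the job is handed in when it is done.

Besides the shell and the picture viewer there is one more tool, called as name(argument=value, ...), one argument or row to a line, values as JSON. move_arm: Moves the arm, as the interface text tells. Its arguments: {"type":"object","properties":{"dp":{"type":"array","items":{"type":"array","items":{"type":"number"}}},"turn":{"type":"array","items":{"type":"number"}},"jaw":{"type":"array","items":{"type":"number"}},"grip_force":{"type":"number"}},"required":["dp","turn","jaw"]}

```bash
mkdir -p pics
cat > h.py <<'E'
import numpy as np, cv2
from bench import ctrl
def snap(n,f=None):
    im=ctrl.get_image(n)
    if f: cv2.imwrite(f'pics/{f}.png',im[:,:,::-1])
    return im
def cam(n):
    i=ctrl.camera_info(n); return np.array(i['intrinsics']),np.array(i['extrinsics']),i
def proj(n,P):
    K,E,_=cam(n); p=E[:3,:3]@np.array(P,float)+E[:3,3]; p=K@np.array([p[0],-p[1],-p[2]]); return p[:2]/p[2]
def ray(n,uv):
    K,E,_=cam(n); d=np.linalg.inv(K)@np.array([uv[0],uv[1],1.]); d=np.array([d[0],-d[1],-d[2]])
    R=E[:3,:3]; return -R.T@E[:3,3], R.T@d
def atz(n,uv,z):
    o,d=ray(n,uv); return o+d*(z-o[2])/d[2]
E
python3 - <<'E'
from h import *
s=ctrl.get_state(); print({k:np.round(v,3) for k,v in s.items()})
a=snap('scene');b=snap('side')
cv2.imwrite('pics/a.png',np.vstack([a,b])[:,:,::-1][:, :])
im=np.vstack([a,b]); cv2.imwrite('pics/a.png',cv2.resize(im,(480,600))[:,:,::-1])
cv2.imwrite('pics/scene0.png',a[:,:,::-1]);cv2.imwrite('pics/side0.png',b[:,:,::-1])
for n in('scene','side'):
    K,E,i=cam(n); print(n,list(i),K.tolist(),ray(n,(320,200)))
    for t in('press_jig','screw_mouth','setting_block','driver','driver_stand','petri_dish','tube_50'):
        print(n,t,[(round(r['confidence'],2),np.round(r['rect']).tolist()) for r in ctrl.look_for(n,t)[:2]])
E
```

```text
{'time': np.float64(0.0), 'joint_positions': array([-1.1  ,  0.322, -0.07 ,  1.452,  0.023,  1.371, -0.057]), 'qd': array([ 0.   , -0.   ,  0.   , -0.   , -0.   , -0.001, -0.001]), 'joint_torque': array([-0.0000e+00, -4.9130e+01, -4.0400e-01, -3.1252e+01, -6.4000e-02,
        4.4000e-02,  0.0000e+00]), 'position': array([0.287, 0.583, 0.221]), 'tool_rot': array([-7.11e-01, -3.06e+00,  3.00e-03]), 'ft_force': array([-0.702, -0.352,  0.216]), 'torque': array([ 0.042,  0.01 , -0.009]), 'grip_width': np.float64(1.002)}
scene ['intrinsics', 'extrinsics'] [[395.4503890832815, 0.0, 317.6390418905465], [0.0, 395.4503890832815, 204.34392402808768], [0.0, 0.0, 1.0]] (array([ 0.16050633, -0.2136465 ,  0.70949756]), array([ 0.45528566,  0.52547042, -0.71885473]))
scene press_jig [(0.59, [345.0, 266.0, 94.0, 98.0])]
scene screw_mouth [(0.51, [360.0, 239.0, 17.0, 13.0]), (0.34, [347.0, 270.0, 53.0, 42.0])]
scene setting_block [(0.76, [346.0, 270.0, 53.0, 45.0]), (0.6, [250.0, 206.0, 16.0, 32.0])]
scene driver [(0.61, [250.0, 207.0, 16.0, 35.0])]
scene driver_stand [(0.77, [252.0, 229.0, 36.0, 31.0])]
scene petri_dish [(0.57, [314.0, 205.0, 28.0, 19.0])]
scene tube_50 [(0.89, [296.0, 164.0, 15.0, 33.0])]
side ['intrinsics', 'extrinsics'] [[380.2273790700128, 0.0, 312.4914080751283], [0.0, 380.2273790700128, 201.92110710668908], [0.0, 0.0, 1.0]] (array([0.38000591, 0.97517939, 0.52602603]), array([ 0.1476469 , -0.85523308, -0.49718434]))
side press_jig [(0.94, [322.0, 195.0, 78.0, 45.0])]
side screw_mouth [(0.57, [316.0, 180.0, 19.0, 12.0])]
side setting_block [(0.89, [325.0, 195.0, 52.0, 20.0])]
side driver [(0.81, [350.0, 237.0, 19.0, 41.0]), (0.75, [348.0, 260.0, 25.0, 26.0])]
side driver_stand [(0.72, [348.0, 258.0, 30.0, 27.0])]
side petri_dish [(0.55, [280.0, 243.0, 26.0, 18.0])]
side tube_50 [(0.62, [253.0, 258.0, 19.0, 47.0])]
```

View pics/scene0.png

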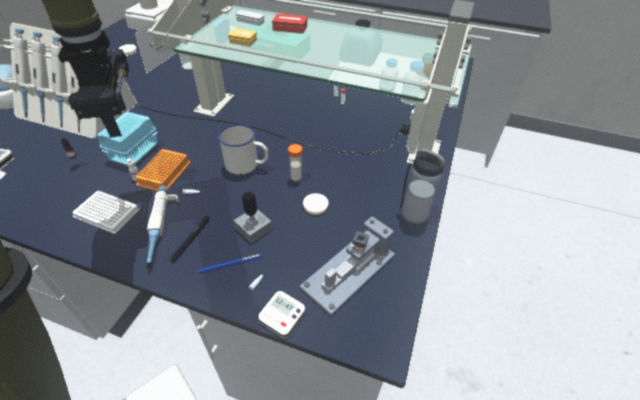

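View pics/side0.png

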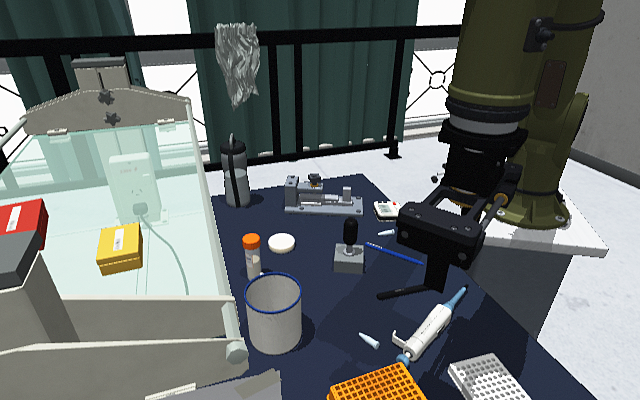

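The scene picture shows the driver in its stand at about (250,210), the jig at (345,266) with its tab at (330,278) and its column at (378,235). The dish is at (315,204) and the tube at (296,164).

Run:
```python
from h import *
def tri(a,b):
    o1,d1=ray('scene',a);o2,d2=ray('side',b)
    t=np.linalg.lstsq(np.c_[d1,-d2],o2-o1,rcond=None)[0]
    p,q=o1+t[0]*d1,o2+t[1]*d2; return np.round((p+q)/2,4),round(np.linalg.norm(p-q),4)
print('driver',tri((250,207),(350,237)))
print('stand',tri((252,227),(348,258)), atz('scene',(252,227),.02))
print('head',tri((360,239),(316,180)))
print('dish',atz('scene',(315,204),.008),'tube',tri((296,164),(253,258)))
print('tab',atz('scene',(329,276),.062))
print('jigcorners',[np.round(atz('scene',u,.012),3) for u in((301,287),(332,308),(395,257),(368,232))])
im=cv2.imread('pics/scene0.png')[190:320,220:420]
im2=cv2.imread('pics/side0.png')[160:290,220:420]
cv2.imwrite('pics/c.png',np.vstack([cv2.resize(i,None,fx=2.3,fy=2.3,interpolation=2) for i in (im,im2)]))
```

```text
driver (array([0.4289, 0.3321, 0.0723]), np.float64(0.0032))
stand (array([0.4273, 0.3277, 0.0127]), np.float64(0.004)) [0.42236071 0.32184    0.02      ]
head (array([0.5446, 0.1088, 0.0832]), np.float64(0.0089))
dish [0.58657277 0.29637091 0.008     ] tube (array([0.6134, 0.4068, 0.0469]), np.float64(0.0016))
tab [0.45368158 0.09257756 0.062     ]
jigcorners [array([0.415, 0.132, 0.012]), array([0.433, 0.057, 0.012]), array([0.619, 0.063, 0.012]), array([0.622, 0.149, 0.012])]
```

View pics/c.png

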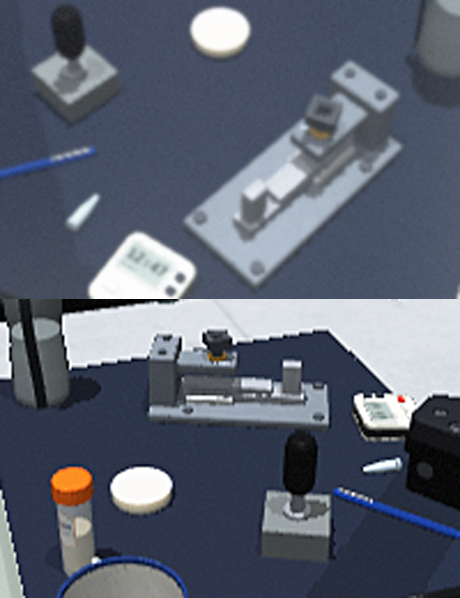

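The crop shows the tab at the -x end of the jig (towards the robot) and the column at the far end. The jig's yaw is about 3° from world x. Next I'll check how the wrist camera is mounted and set up the move-planning helper.

```bash
cat >> h.py <<'E'
from scipy.spatial.transform import Rotation as Ro
def st():
    s=ctrl.get_state(); R=Ro.from_rotvec(s['tool_rot']).as_matrix(); return s,np.array(s['position']),R
def plan(target,jaw=None,tilt=False):
    "jaw: wanted angle (deg) of the tool y axis in world, mod 180"
    s,p,R=st(); d=R.T@(np.array(target)-p)/.03
    out='t=%.2f pos=%s dp=%s'%(s['time'],np.round(p,4),np.round(d,3).tolist())
    y=np.degrees(np.arctan2(R[1,1],R[0,1])); out+=' jawang=%.1f q7=%.2f'%(y,s['joint_positions'][6])
    if jaw is not None:
        t=(y-jaw+90)%180-90; out+=' turn=%.3f (5deg units; alt %+.2f)'%(t/5,(t-180*np.sign(t))/5)
    print(out)
def info():
    s,p,R=st(); print('t=%.2f'%s['time'],np.round(p,4),'F',np.round(s['ft_force'],2),'M',np.round(s['torque'],3),'w',round(float(s['grip_width']),3),'q',np.round(s['joint_positions'],2))
E
python3 - <<'E'
from h import *
s,p,R=st(); K,E,_=cam('wrist'); C=-E[:3,:3].T@E[:3,3]
print('cam in tool',R.T@(C-p),'look dir',R.T@(E[:3,:3].T@np.array([0,0,-1])),'up',R.T@(E[:3,:3].T@np.array([0,1,0])),K[0,0])
plan((0.43,0.26,0.30),90)
E
```

```text
cam in tool [ 0.07980019 -0.00039523 -0.16141898] look dir [-2.88123078e-01  9.45743246e-05  9.57593381e-01] up [9.57593046e-01 8.70880728e-04 2.88122891e-01] 285.7339412152244
t=0.80 pos=[0.2867 0.5834 0.2226] dp=[-9.04, -7.567, -2.58] jawang=63.8 q7=-0.06 turn=-5.234 (5deg units; alt +30.77)
```

```bash
python3 -c "
from h import *
plan((0.48,0.2,0.25),93)"
```

```text
t=0.80 pos=[0.2867 0.5834 0.2226] dp=[-11.418, -8.627, -0.913] jawang=63.8 q7=-0.06 turn=-5.834 (5deg units; alt +30.17)
```

move_arm(
  dp=[
    [-5.7,-4.3,-0.5],
    [-5.7,-4.3,-0.5],
    [-5.7,-4.3,-0.5],
    [-5.7,-4.3,-0.5],
    [-5.7,-4.3,-0.5],
  ],
  turn=[0,0,0,0,0],
  jaw=[1,1,1,1,1],
)

```text
time: 1.3
position: [0.3874, 0.3863, 0.2386]
tool_rot: [0.724, 3.054, -0.001]
ft_force: [0.8, -0.4, 0.5]
grip_width: 0.999
```

move_arm(
  dp=[
    [-5.7,-4.3,-0.4],
    [-5.7,-4.3,-0.4],
    [-5.7,-4.3,-0.4],
    [-5.7,-4.3,-0.4],
    [-5.7,-4.3,-0.4],
  ],
  turn=[-5.8,-5.8,-5.8,-5.8,-5.8],
  jaw=[1,1,1,1,1],
)

```text
time: 1.8
position: [0.4817, 0.1968, 0.2502]
tool_rot: [-0.074, 3.139, -0.001]
ft_force: [-0.4, -0.1, -0.6]
grip_width: 1.0
```

move_arm(
  dp=[
    [0,0,0],
    [0,0,0],
  ],
  turn=[0,0],
  jaw=[1,1],
)

```text
time: 2.0
position: [0.4798, 0.2013, 0.2497]
tool_rot: [0.076, -3.141, -0.002]
ft_force: [-0.5, 0.8, -0.9]
grip_width: 1.003
```

Run:
```python
from h import *
info()
w=snap('wrist','w1')
for t in('press_jig','screw_mouth','setting_block','block_tab','driver','driver_stand'):
    print(t,[(round(r['confidence'],2),np.round(r['rect'],1).tolist()) for r in ctrl.look_for('wrist',t)[:2]])
print(proj('wrist',(0.428,0.33,0.113)),proj('wrist',(0.5446,.105,.092)))
```

```text
t=2.00 [0.4798 0.2013 0.2497] F [-0.53  0.81 -0.85] M [ 0.093  0.016 -0.003] w 1.003 q [-0.65  0.03  0.21  1.74 -0.01  1.38  1.18]
press_jig [(0.88, [245.9, 191.3, 74.6, 144.7]), (0.36, [242.9, 187.1, 33.9, 87.3])]
screw_mouth [(0.56, [237.3, 225.9, 29.6, 20.9])]
setting_block [(0.63, [241.2, 173.2, 31.3, 62.2]), (0.3, [236.9, 225.9, 31.8, 20.4])]
block_tab [(0.92, [244.4, 187.8, 33.1, 94.8])]
driver [(0.67, [427.9, 142.7, 45.3, 24.0])]
driver_stand [(0.79, [414.6, 138.2, 51.1, 48.4]), (0.44, [244.3, 192.5, 76.2, 147.3])]
[441.75173261 144.43713453] [232.80584655 230.02338932]
```

View pics/w1.png

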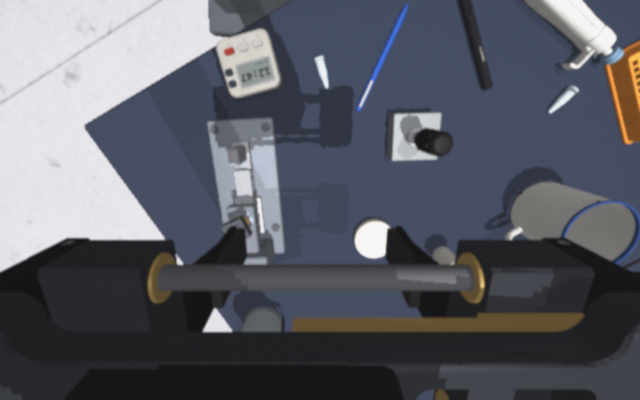

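The wrist view shows the stand's top at about (414,137), the driver's handle top at about (438,142), and the jig with the tab at (238,150) and the screw head at (237,226).

Run:
```python
from h import *
print('stand',atz('wrist',(415,136.5),.03),'top',atz('wrist',(439,142),.111))
print('tab',atz('wrist',(238,150),.062),'head',atz('wrist',(237,226),.088))
print('jig corners',[np.round(atz('wrist',u,.012),4) for u in((207,122),(270,118),(285,252),(218,262))])
plan((0.43,0.33,0.16),25)
im=cv2.imread('pics/w1.png')[100:270,190:470]
cv2.imwrite('pics/w1c.png',cv2.resize(im,None,fx=2.8,fy=2.8,interpolation=2))
```

```text
stand [0.427437   0.32998935 0.03      ] top [0.4258445  0.32758776 0.111     ]
tab [0.45200839 0.1060761  0.062     ] head [0.54082658 0.10912118 0.088     ]
jig corners [array([0.4237, 0.0521, 0.012 ]), array([0.4142, 0.1372, 0.012 ]), array([0.614 , 0.1614, 0.012 ]), array([0.6367, 0.0568, 0.012 ])]
t=2.35 pos=[0.4794 0.202  0.2495] dp=[1.427, 4.347, 2.982] jawang=92.9 q7=1.18 turn=13.587 (5deg units; alt -22.41)
```

View pics/w1c.png

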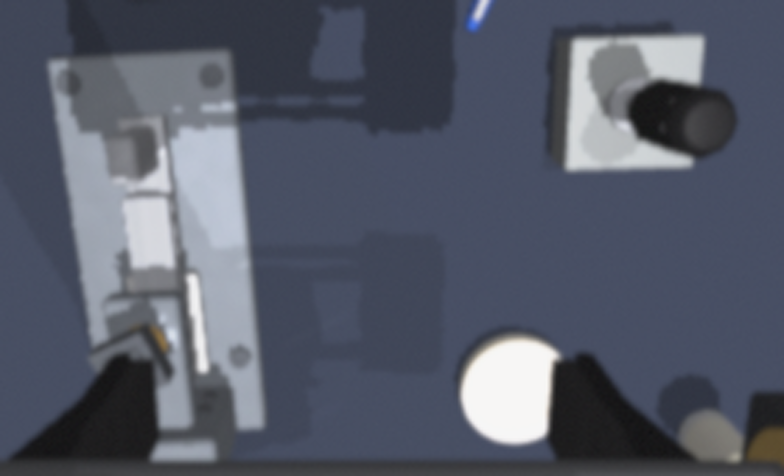

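The driver axis is at about (0.4275, 0.3295), and the jig's yaw is about 6.7° with its origin near (0.548, 0.110). I'll go above the driver now and wind the wrist towards high q7, which leaves clockwise range for the screwing.

move_arm(
  dp=[
    [1.5,4.33,2.8],
    [1.5,4.33,2.8],
    [1.5,4.33,2.8],
    [1.5,4.33,2.8],
    [1.5,4.33,2.8],
  ],
  turn=[-8,-8,-8,-8,-8],
  jaw=[1,1,1,1,1],
)

```text
time: 2.85
position: [0.4255, 0.3311, 0.1635]
tool_rot: [1.162, -2.915, 0.0]
ft_force: [0.1, -0.3, 0.1]
grip_width: 1.001
```

move_arm(
  dp=[
    [0,0,0],
    [0,0,0],
    [0,0,0],
    [0,0,0],
  ],
  turn=[-4,-4,-4,-4],
  jaw=[1,1,1,1],
)

```text
time: 3.25
position: [0.4283, 0.3289, 0.1655]
tool_rot: [1.638, -2.68, -0.0]
ft_force: [-1.1, -0.2, 0.7]
grip_width: 1.001
```

```bash
python3 -c "
from h import *
info();plan((0.4275,0.3295,0.065))"
```

```text
t=3.25 [0.4283 0.3289 0.1655] F [-1.09 -0.18  0.71] M [ 0.113  0.123 -0.004] w 1.001 q [-0.74  0.12  0.04  1.8  -0.01  1.21  1.97]
t=3.25 pos=[0.4283 0.3289 0.1655] dp=[-0.008, 0.032, 3.35] jawang=152.9 q7=1.97
```

move_arm(
  dp=[
    [0,0.03,1.2],
    [0,0.03,2.4],
    [0,0.03,3.35],
    [0,0.03,3.35],
    [0,0.03,3.35],
  ],
  turn=[0,0,0,0,0],
  jaw=[1,1,1,1,1],
)

```text
time: 3.75
position: [0.4277, 0.3291, 0.0654]
tool_rot: [1.637, -2.681, 0.0]
ft_force: [0.7, -0.1, 0.4]
grip_width: 0.999
```

move_arm(
  dp=[
    [0,0,0],
    [0,0,0],
    [0,0,0],
    [0,0,0],
    [0,0,0],
  ],
  turn=[0,0,0,0,0],
  jaw=[-1,-1,-1,-1,-1],
  grip_force=30,
)

```text
time: 4.25
position: [0.4279, 0.329, 0.0655]
tool_rot: [-1.637, 2.681, 0.0]
ft_force: [0.5, 0.3, 0.6]
grip_width: 0.631
```

move_arm(
  dp=[
    [0,0,0],
    [0,0,0],
    [0,0,0],
    [0,0,0],
    [0,0,0],
  ],
  turn=[0,0,0,0,0],
  jaw=[-1,-1,-1,-1,-1],
)

```text
time: 4.75
position: [0.4277, 0.3288, 0.065]
tool_rot: [-1.637, 2.681, -0.0]
ft_force: [0.5, 0.0, -0.5]
grip_width: 0.299
```

```bash
python3 -c "
from h import *
info();plan((0.4275,0.3295,0.065))"
```

```text
t=4.75 [0.4277 0.3288 0.065 ] F [ 0.52  0.04 -0.53] M [ 0.068  0.036 -0.04 ] w 0.299 q [-0.74  0.22  0.04  1.91 -0.01  1.01  1.97]
t=4.75 pos=[0.4277 0.3288 0.065 ] dp=[-0.016, 0.017, 0.0] jawang=152.8 q7=1.97
```

move_arm(
  dp=[
    [0,0,-1.2],
    [0,0,-2.4],
    [0,0,-3.4],
    [0,0,-3.4],
    [0,0,-3.4],
  ],
  turn=[0,0,0,0,0],
  jaw=[-1,-1,-1,-1,-1],
)

```text
time: 5.25
position: [0.4278, 0.329, 0.1673]
tool_rot: [-1.637, 2.68, 0.0]
ft_force: [0.3, 0.3, -2.1]
grip_width: 0.299
```

```bash
python3 -c "
from h import *
info();plan((0.575,0.163,0.167))"
```

```text
t=5.25 [0.4278 0.329  0.1673] F [ 0.31  0.29 -2.09] M [0.104 0.079 0.039] w 0.299 q [-0.74  0.12  0.04  1.8  -0.01  1.22  1.97]
t=5.25 pos=[0.4278 0.329  0.1673] dp=[2.681, -6.892, 0.01] jawang=152.8 q7=1.97
```

move_arm(
  dp=[
    [2.7,-6.9,0],
    [2.7,-6.9,0],
    [2.7,-6.9,0],
    [2.7,-6.9,0],
    [2.7,-6.9,0],
  ],
  turn=[0,0,0,0,0],
  jaw=[-1,-1,-1,-1,-1],
)

```text
time: 5.75
position: [0.5767, 0.1558, 0.1649]
tool_rot: [1.627, -2.684, 0.004]
ft_force: [-0.1, -0.8, -2.0]
grip_width: 0.304
```

move_arm(
  dp=[
    [0,0,0],
    [0,0,0],
    [0,0,0],
  ],
  turn=[0,0,0],
  jaw=[-1,-1,-1],
)

```text
time: 6.05
position: [0.5733, 0.164, 0.1658]
tool_rot: [1.64, -2.677, -0.002]
ft_force: [-0.4, 0.4, -1.3]
grip_width: 0.298
```

Run:
```python
from h import *
info()
w=snap('wrist','w2'); a=snap('scene','s2'); b=snap('side','d2')
print(cam('wrist')[1].tolist())
s,p,R=st()
print('head pred',proj('wrist',(.548,.11,.092)),'TCP',proj('wrist',p),'bit',proj('wrist',p+[0,0,-.046]),proj('scene',p+[0,0,-.046]),proj('side',p+[0,0,-.046]))
u=proj('scene',p+[0,0,-.046]).astype(int);v=proj('side',p+[0,0,-.046]).astype(int)
ca=cv2.resize(a[u[1]-50:u[1]+50,u[0]-40:u[0]+40],(320,400),interpolation=2);cb=cv2.resize(b[v[1]-50:v[1]+50,v[0]-40:v[0]+40],(320,400),interpolation=2)
hw=proj('wrist',(.548,.11,.092)).astype(int); print(hw)
cw=cv2.resize(w[max(hw[1]-60,0):max(hw[1]-60,0)+160,hw[0]-80:hw[0]+80],(400,400),interpolation=2)
big=np.hstack([ca,cb])[:, :]; cv2.imwrite('pics/v2.png',np.hstack([cv2.resize(big,(400,250)),cv2.resize(cw,(400,400))[:250] ])[:,:,::-1]) if 0 else None
cv2.imwrite('pics/v2.png',np.hstack([cw,cv2.resize(np.vstack([ca,cb]),(240,600))[:400] if 0 else np.vstack([cv2.resize(ca[100:350],(320,250))[:200],cv2.resize(cb[100:350],(320,250))[:200]])])[:,:,::-1])
```

```text
t=6.05 [0.5733 0.164  0.1658] F [-0.39  0.4  -1.31] M [0.13  0.043 0.014] w 0.298 q [-0.5   0.24  0.2   1.67 -0.05  1.24  2.39]
[[-0.8904850368282516, 0.45500864796591994, 0.0018786860342257642, 0.43587733532447065], [-0.4360000432809991, -0.8520882162347636, -0.2895680127583643, 0.40837426272875166], [-0.13015514374759282, -0.25867508969764913, 0.9571555968211016, -0.22024675421194156], [0.0, 0.0, 0.0, 1.0]]
head pred [313.21312413 134.62121535] TCP [315.01369381 243.04597707] bit [315.00577149 216.35180847] [351.74449549 205.47776384] [298.50602594 174.11920333]
[313 134]
```

View pics/v2.png

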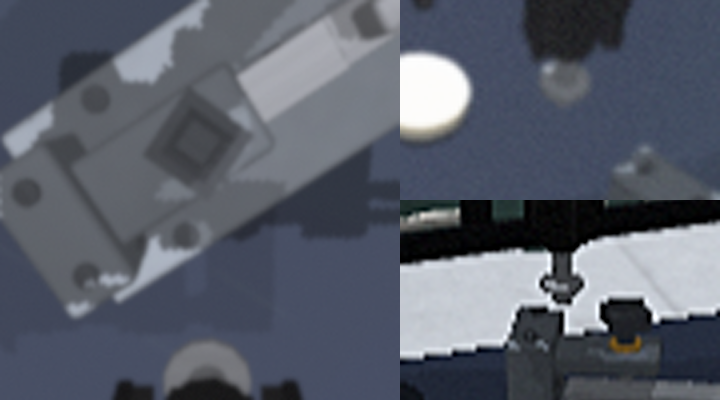

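The wrist crop shows the jig clearly. The socket centre is at about px (311,130), the head's edges are turned about 37° in the image, and the driver's collar is at (316,~222). I'll fit these numerically.

```bash
cat > fit.py <<'E'
from h import *
from scipy.optimize import minimize
E_=np.array([[-0.8904850368282516, 0.45500864796591994, 0.0018786860342257642, 0.43587733532447065], [-0.4360000432809991, -0.8520882162347636, -0.2895680127583643, 0.40837426272875166], [-0.13015514374759282, -0.25867508969764913, 0.9571555968211016, -0.22024675421194156]])
K=cam('wrist')[0]
def pr(P):
    p=P@E_[:,:3].T+E_[:,3]; p=p*[1,-1,-1]; q=p@K.T; return q[:,:2]/q[:,2:]
g=cv2.GaussianBlur(cv2.cvtColor(cv2.imread('pics/w2.png'),cv2.COLOR_BGR2GRAY).astype(np.float32),(0,0),.6)
def samp(uv): return cv2.remap(g,uv[:,0].astype(np.float32)[None],uv[:,1].astype(np.float32)[None],cv2.INTER_LINEAR)[0]
t=np.linspace(-.85,.85,30)
def sq(h,x,y,a,z):
    q=np.vstack([np.c_[t,t*0-1],np.c_[t,t*0+1],np.c_[t*0-1,t],np.c_[t*0+1,t]])*h
    c,s=np.cos(a),np.sin(a); return np.c_[x+q[:,0]*c-q[:,1]*s,y+q[:,0]*s+q[:,1]*c,np.full(len(q),z)]
def cost(v,z=.0915):
    x,y,a=v
    d=lambda h,e: samp(pr(sq(h+e,x,y,a,z))).mean()-samp(pr(sq(h-e,x,y,a,z))).mean()
    return -(d(.013,.0012)+d(.0058,.001))
best=min((minimize(cost,(x,y,a),args=(z,),method='Nelder-Mead',options=dict(initial_simplex=np.array([(x,y,a),(x+.002,y,a),(x,y+.002,a),(x,y,a+.1)]))) for z in(.0915,) for x in(.543,.548) for y in(.108,.112) for a in np.radians(range(0,90,15))),key=lambda r:r.fun)
print('head xy',best.x[:2],'yaw',np.degrees(best.x[2])%90,best.fun)
# jig origin at known plate: project model corners
p=np.array([.5733,.164,.1658])
print('collar pred (z16)',pr(np.array([p+[0,0,-.030]])), 'tab guess')
th=np.linspace(0,2*np.pi,73)
c=pr(p+np.c_[.013*np.cos(th),.013*np.sin(th),-.030+0*th]); print('collar ring cols',c[:,0].min(),c[:,0].max(),'rows',c[:,1].min())
c=pr(p+np.c_[.013*np.cos(th),.013*np.sin(th),-.035+0*th]); print('lower ring',c[:,0].min(),c[:,0].max(),'rows',c[:,1].min())
im=cv2.imread('pics/w2.png')
big=cv2.resize(im[100:245,250:380],None,fx=4,fy=4,interpolation=2)
for h in(.013,.0058):
    for u in pr(sq(h,*best.x,.0915)): cv2.circle(big,tuple(int(round(v)) for v in ((u-[250,100])*4+1.5)),1,(0,0,255),-1)
cv2.imwrite('pics/w2c.png',big)
E
python3 fit.py
```

```text
head xy [0.53886995 0.10893089] yaw 8.124497934545658 -24.13763427734375
collar pred (z16) [[315.86378814 223.53540001]] tab guess
collar ring cols 297.950805328491 333.78018294171005 rows 206.60571254108578
lower ring 298.3353156578384 333.3555979356361 rows 204.35497964198396
```

View pics/w2c.png

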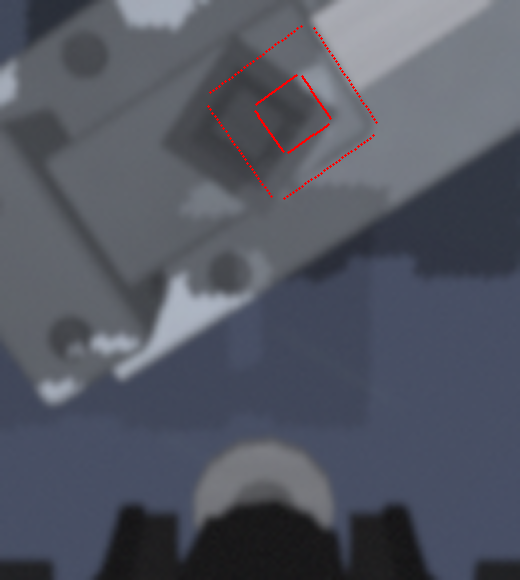

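```bash
cat > fit2.py <<'E'
exec(open('fit.py').read().split("best=")[0])
o=-E_[:,:3].T@E_[:,3]; d=E_[:,:3].T@(np.linalg.inv(K)@[310.6,129.2,1]*[1,-1,-1]); c0=o+d*(.0915-o[2])/d[2]; print('by eye',c0)
res=[]
for wo,wi in((1,1),(1,0),(0,1)):
    def cost(v):
        x,y,a=v
        if np.hypot(x-c0[0],y-c0[1])>.003: return 99
        D=lambda h,e:(samp(pr(sq(h+e,x,y,a,.0915)))-samp(pr(sq(h-e,x,y,a,.0915)))).clip(-15,25).mean()
        return -(wo*D(.013,.0012)+wi*D(.0058,.001))
    g0=[(cost((c0[0]+i*.0006,c0[1]+j*.0006,a)),c0[0]+i*.0006,c0[1]+j*.0006,a) for i in range(-4,5) for j in range(-4,5) for a in np.radians(range(0,90,4))]
    b=min(g0); r=minimize(cost,b[1:],method='Nelder-Mead',options=dict(initial_simplex=np.array(b[1:])+np.array([[0,0,0],[.0004,0,0],[0,.0004,0],[0,0,.04]])))
    print(wo,wi,np.round(r.x[:2],4),'yaw',np.degrees(r.x[2])%90,r.fun); res.append(r.x)
im=cv2.imread('pics/w2.png')
big=cv2.resize(im[100:160,280:345],None,fx=8,fy=8,interpolation=2)
for k,col in((0,(0,0,255)),(2,(0,255,0))):
  for h in(.013,.0058):
    for u in pr(sq(h,*res[k],.0915)): cv2.circle(big,tuple(int(round(v)) for v in ((u-[280,100])*8+3.5)),1,col,-1)
cv2.imwrite('pics/w2d.png',big)
E
python3 fit2.py
```

```text
by eye [0.54793598 0.10524326 0.0915    ]
1 1 [0.5484 0.1079] yaw 26.779286324110572 -15.40545654296875
1 0 [0.5479 0.1073] yaw 27.61792774809143 -19.898340225219727
0 1 [0.5465 0.1028] yaw 28.656298607937256 -4.2875213623046875
```

View pics/w2d.png

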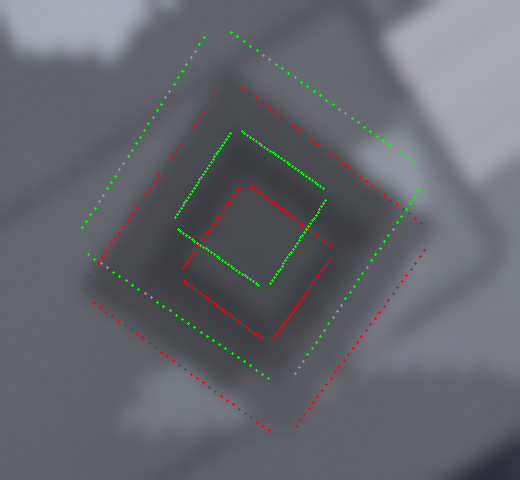

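The hand-corrected head centre is about (0.5479, 0.1066), with yaw about 27.5° in world, so about -0.36 rad on the screw. The collar shows about 4 mm off its predicted row, so I'll move the bit just above the mouth and compare the two directly.

```bash
python3 -c "
from h import *
info();s,p,R=st();plan(np.array([.5461,.103,.146]))"
```

```text
t=6.20 [0.5739 0.1639 0.1668] F [ 0.84  0.62 -0.13] M [0.058 0.108 0.022] w 0.3 q [-0.5   0.24  0.21  1.67 -0.05  1.24  2.39]
t=6.20 pos=[0.5739 0.1639 0.1668] dp=[2.23, -0.096, 0.694] jawang=153.0 q7=2.39
```

move_arm(
  dp=[
    [1.2,-0.1,0.2],
    [2.23,-0.1,0.5],
    [2.23,-0.1,0.7],
    [2.23,-0.1,0.7],
    [2.23,-0.1,0.7],
  ],
  turn=[0,0,0,0,0],
  jaw=[-1,-1,-1,-1,-1],
)

```text
time: 6.7
position: [0.5471, 0.1031, 0.1464]
tool_rot: [-1.64, 2.679, 0.001]
ft_force: [-0.4, 0.4, -0.9]
grip_width: 0.299
```

Run:
```python
from h import *
w=snap('wrist','w3'); s,p,R=st(); a=snap('scene','s3'); b=snap('side','d3')
np.savez('st3.npz',p=p,R=R,**{n:cam(n)[1] for n in('wrist','scene','side')}); info()
def crop(im,c,h,wd,k): 
    c=np.round(c).astype(int); print('crop origin',c-[wd//2,h//2]); return cv2.resize(im[c[1]-h//2:c[1]+h//2,c[0]-wd//2:c[0]+wd//2],None,fx=k,fy=k,interpolation=2)
q=p+[0,0,-.046]
for n in('wrist','scene','side'): print(n,'bit',proj(n,q))
A=crop(w,proj('wrist',q),64,64,6)
B=crop(a,proj('scene',q),64,64,6); C=crop(b,proj('side',q),64,64,6)
v=np.hstack([B,C]); cv2.imwrite('pics/v3.png',np.vstack([v[:, :],np.hstack([A[:210],A[:210]*0])])[:,:,::-1])
```

```text
t=6.85 [0.5474 0.1028 0.1465] F [-0.59 -0.39 -1.51] M [0.083 0.079 0.051] w 0.298 q [-0.44  0.17  0.23  1.79 -0.04  1.18  2.47]
wrist bit [315.39654595 216.69345545]
scene bit [362.11429946 236.10901931]
side bit [313.9617632  171.97843289]
crop origin [283 185]
crop origin [330 204]
crop origin [282 140]
```

View pics/v3.png

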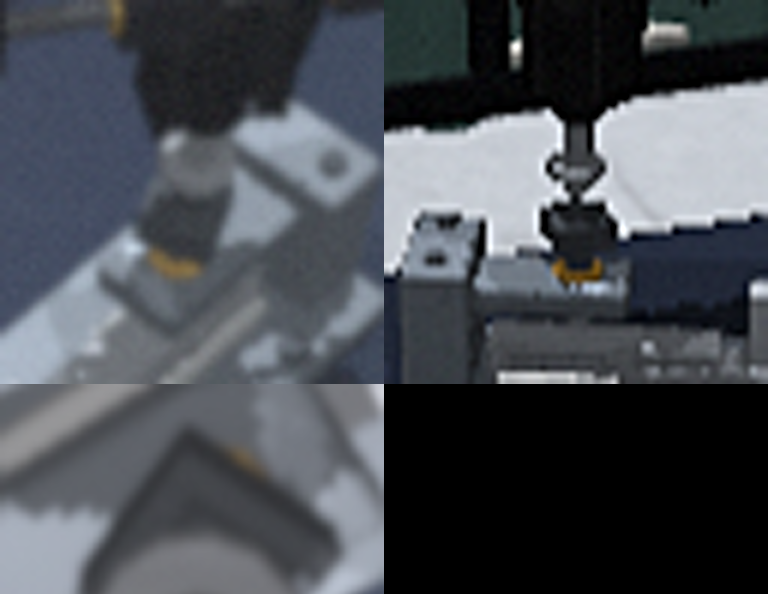

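In all three views the bit is within about 2 mm of the screw axis. The side view shows the shank at 578 against the head centre at 580, and the wrist view shows the head about 2 px right of the collar. I'll correct that slightly and descend while feeling for contact.

move_arm(
  dp=[
    [0.03,0.05,0.1],
    [0.03,0.05,0.2],
    [0.03,0.05,0.27],
    [0.03,0.05,0.27],
  ],
  turn=[0,0,0,0],
  jaw=[-1,-1,-1,-1],
)

```text
time: 7.25
position: [0.5454, 0.1015, 0.1384]
tool_rot: [-1.637, 2.681, 0.0]
ft_force: [-0.9, -0.5, 3.2]
grip_width: 0.298
```

move_arm(
  dp=[
    [0,0,0.04],
    [0,0,0.08],
    [0,0,0.08],
  ],
  turn=[0,0,0],
  jaw=[-1,-1,-1],
)

```text
time: 7.55
position: [0.5458, 0.1016, 0.1375]
tool_rot: [-1.637, 2.68, 0.0]
ft_force: [-3.2, -1.2, 9.8]
grip_width: 0.3
```

```bash
python3 -c "
from h import *
info()"
```

```text
t=7.55 [0.5458 0.1016 0.1375] F [-3.2  -1.23  9.76] M [0.08  0.927 0.007] w 0.3 q [-0.44  0.18  0.23  1.81 -0.05  1.16  2.47]
```

move_arm(
  dp=[
    [0.04,0,0],
    [0.03,0.03,0],
    [0,0.04,0],
    [-0.03,0.03,0],
    [-0.04,0,0],
  ],
  turn=[0,0,0,0,0],
  jaw=[-1,-1,-1,-1,-1],
)

```text
time: 8.05
position: [0.5461, 0.102, 0.1374]
tool_rot: [-1.637, 2.681, -0.001]
ft_force: [-5.3, -0.8, 10.1]
grip_width: 0.296
```

move_arm(
  dp=[
    [0.01,-0.03,0],
    [0.04,-0.04,0],
    [0.07,-0.03,0],
    [0.1,0,0],
    [0.04,0,0],
  ],
  turn=[0,0,0,0,0],
  jaw=[-1,-1,-1,-1,-1],
)

```text
time: 8.55
position: [0.5461, 0.1019, 0.1372]
tool_rot: [-1.636, 2.679, -0.0]
ft_force: [-3.6, -0.1, 6.7]
grip_width: 0.298
```

```bash
python3 -c "
from h import *
info()"
```

```text
t=8.55 [0.5461 0.1019 0.1372] F [-3.63 -0.07  6.74] M [-0.137  0.694 -0.01 ] w 0.298 q [-0.44  0.18  0.23  1.81 -0.05  1.16  2.47]
```

move_arm(
  dp=[
    [0.01,0.02,0],
    [0.02,0.045,0],
    [0.02,0.045,0],
  ],
  turn=[0,0,0],
  jaw=[-1,-1,-1],
)

```text
time: 8.85
position: [0.5456, 0.1018, 0.1373]
tool_rot: [-1.635, 2.677, -0.002]
ft_force: [0.8, -0.5, 5.7]
grip_width: 0.301
```

Run:
```python
from h import *
info()
s,p,R=st(); w=snap('wrist','w4')
cv2.imwrite('pics/w4c.png',cv2.resize(w[175:245,275:360],None,fx=6,fy=6,interpolation=2)[:,:,::-1])
```

```text
t=8.85 [0.5456 0.1018 0.1373] F [ 0.77 -0.49  5.7 ] M [ 0.11  -0.077  0.003] w 0.301 q [-0.44  0.17  0.23  1.81 -0.04  1.16  2.47]
```

View pics/w4c.png

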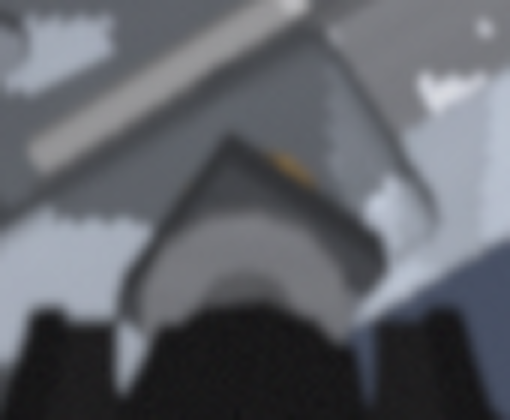

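Head centre is near (252,278) in this crop and the bit axis near (245,284), so they agree to about 1 mm. The lateral force is now about 0. I'll turn to find the square fit.

move_arm(
  dp=[
    [0,0,0.03],
    [0,0,0.03],
    [0,0,0.03],
    [0,0,0.03],
  ],
  turn=[1.5,3,4.5,4.5],
  jaw=[-1,-1,-1,-1],
)

```text
time: 9.3
position: [0.5448, 0.1027, 0.1356]
tool_rot: [-1.082, 2.946, 0.002]
ft_force: [0.4, 2.5, 3.7]
grip_width: 0.304
```

move_arm(
  dp=[
    [0,0,0],
    [0,0,0],
    [0,0,0],
    [0,0,0],
  ],
  turn=[1.5,3,4.5,4.5],
  jaw=[-1,-1,-1,-1],
)

```text
time: 9.7
position: [0.5448, 0.104, 0.1355]
tool_rot: [-0.49, 3.1, 0.005]
ft_force: [0.9, 5.4, 3.1]
grip_width: 0.301
```

```bash
python3 -c "
from h import *
info()"
```

```text
t=9.70 [0.5448 0.104  0.1355] F [0.87 5.42 3.07] M [ 1.398 -0.244  0.039] w 0.301 q [-0.51  0.18  0.3   1.82 -0.06  1.15  1.7 ]
```

move_arm(
  dp=[
    [-0.01,0.03,0.03],
    [-0.01,0.03,0.06],
    [-0.01,0.03,0.06],
  ],
  turn=[0,0,0],
  jaw=[-1,-1,-1],
)

```text
time: 10.0
position: [0.5451, 0.1041, 0.135]
tool_rot: [-0.493, 3.099, 0.004]
ft_force: [-1.0, 4.7, 9.8]
grip_width: 0.299
```

```bash
python3 -c "
from h import *
info()"
```

```text
t=10.00 [0.5451 0.1041 0.135 ] F [-0.98  4.68  9.79] M [1.236 0.255 0.077] w 0.299 q [-0.51  0.18  0.3   1.82 -0.06  1.15  1.7 ]
```

move_arm(
  dp=[
    [-0.01,0.03,-0.02],
    [-0.02,0.05,0],
    [-0.02,0.05,0.02],
  ],
  turn=[0,0,0],
  jaw=[-1,-1,-1],
)

```text
time: 10.3
position: [0.5454, 0.1045, 0.1347]
tool_rot: [-0.492, 3.099, 0.001]
ft_force: [-2.9, 2.2, 14.2]
grip_width: 0.3
```

```bash
python3 -c "
from h import *
info()"
```

```text
t=10.30 [0.5454 0.1045 0.1347] F [-2.87  2.16 14.19] M [ 0.6    0.474 -0.032] w 0.3 q [-0.51  0.18  0.3   1.81 -0.06  1.15  1.7 ]
```

move_arm(
  dp=[
    [0,0,0],
    [0,0,0],
    [0,0,0],
    [0,0,0],
  ],
  turn=[1,2,3,3],
  jaw=[-1,-1,-1,-1],
)

```text
time: 10.7
position: [0.5455, 0.1056, 0.1347]
tool_rot: [-0.081, 3.136, 0.004]
ft_force: [-0.6, 3.2, 11.8]
grip_width: 0.304
```

```bash
python3 -c "
from h import *
info()"
```

```text
t=10.70 [0.5455 0.1056 0.1347] F [-0.6   3.21 11.8 ] M [1.031 0.2   0.11 ] w 0.304 q [-0.53  0.18  0.32  1.82 -0.06  1.15  1.44]
```

Run:
```python
from h import *
s,p,R=st(); w=snap('wrist','w5'); a=snap('scene','s5'); b=snap('side','d5')
q=p+[0,0,-.046]-.004*R[:,0]
info(); print('x_tool',R[:,0])
def crop(n,im,h,wd,k):
    c=np.round(proj(n,q)).astype(int); print(n,proj(n,q),'origin',c-[wd//2,h//2]); return cv2.resize(im[c[1]-h//2:c[1]+h//2,c[0]-wd//2:c[0]+wd//2],None,fx=k,fy=k,interpolation=2)
A=crop('wrist',w,60,80,5);B=crop('scene',a,60,40,5);C=crop('side',b,60,40,5)
cv2.imwrite('pics/v5.png',np.hstack([A,B,C])[:,:,::-1])
```

```text
t=10.85 [0.5456 0.1055 0.1347] F [-0.52  3.81 11.37] M [1.105 0.158 0.044] w 0.302 q [-0.53  0.18  0.32  1.82 -0.06  1.15  1.44]
x_tool [-0.99865182 -0.05172854 -0.00432409]
wrist [315.52916427 221.21924008] origin [276 191]
scene [361.43538599 238.50561275] origin [341 209]
side [312.93327629 176.45330268] origin [293 146]
```

View pics/v5.png

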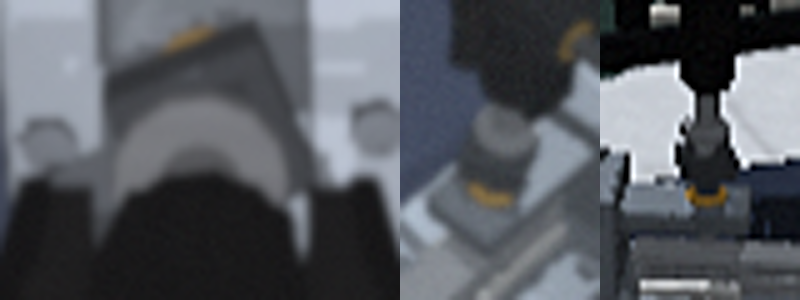

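Run:
```python
from h import *
s,p,R=st(); info()
for z in(.0785,.0925):
    L,T,Rr=[atz('wrist',u,z)[:2] for u in((297,207),(328.4,196),(338,228))]
    e=T-L; n=np.linalg.norm(e); perp=np.array([-e[1],e[0]])/n
    c=(L+T)/2; c1=c+.013*perp; c2=c-.013*perp
    cc=min((c1,c2),key=lambda k:np.linalg.norm(k-Rr)); print(z,L,T,'len',n,'side2',np.linalg.norm(Rr-T),'centre',cc)
th=np.linspace(0,2*np.pi,721)
for k in(0,.002,.004,.006):
    d=p-k*R[:,0]; o=[]
    for h in(-.035,-.030):
        uv=np.array([proj('wrist',d+[.013*np.cos(t),.013*np.sin(t),h]) for t in th[::10]]); o+=[uv[:,1].min(),uv[:,0].min(),uv[:,0].max()]
    print(k,'collar crop top/l/r lower,upper',np.round([(o[0]-191)*5,(o[1]-276)*5,(o[2]-276)*5,(o[3]-191)*5,(o[4]-276)*5,(o[5]-276)*5]))
im=cv2.imread('pics/w5.png')
np.set_printoptions(linewidth=250)
print(cv2.cvtColor(im,cv2.COLOR_BGR2GRAY)[192:226,300:340:2])
```

```text
t=10.85 [0.5456 0.1055 0.1347] F [-0.52  3.81 11.37] M [1.105 0.158 0.044] w 0.302 q [-0.53  0.18  0.32  1.82 -0.06  1.15  1.44]
0.0785 [0.54218349 0.09046276] [0.53161731 0.11511356] len 0.026819882555943964 side2 0.028849926969087156 centre [0.54884901 0.10790975]
0.0925 [0.5372128  0.09111297] [0.52732726 0.11417583] len 0.02509221080011634 side2 0.0269914846780662 centre [0.54421864 0.10776599]
0 collar crop top/l/r lower,upper [ 71. 110. 286.  83. 108. 288.]
0.002 collar crop top/l/r lower,upper [ 84. 110. 285.  96. 108. 287.]
0.004 collar crop top/l/r lower,upper [ 97. 110. 285. 109. 108. 287.]
0.006 collar crop top/l/r lower,upper [110. 110. 285. 122. 109. 287.]
[[120 124 134 133 127 124 123 123 123 121 117 115 120 122 122 121 119 117 112 174]
 [121 128 135 132 127 126 126 121 120 118 107 106 114 114 121 121 120 118 111 172]
 [123 131 136 132 129 129 127 116 115 116 100  96 101  99 115 119 120 115 110 168]
 [124 136 137 132 130 129 125 111 108 110  94  85  80  77 106 112 113 110 104 158]
 [125 136 137 132 129 125 121 107 104  97  82  69  62  63  93 104 105 102  98 149]
 [127 1
[... 1700 characters left out ...]
21 121 120 110  87  71  68 101 149]
 [ 86 114 122 122 122 122 121 120 119 120 121 121 121 120 116  97  75  68  86 143]
 [ 97 119 123 123 123 123 119 114 112 115 119 122 120 120 119 108  79  69  74 132]
 [107 123 123 123 123 120 111 104 103 106 114 121 121 120 119 115  86  70  68 114]
 [113 124 123 123 124 113  99  93  92  93 104 118 121 121 120 118  91  71  67  97]
 [117 122 123 122 120 103  91  88  88  88  94 111 121 122 122 120  98  72  69  87]
 [118 122 122 122 113  93  87  86  84  82  86 101 119 122 122 121 103  73  69  81]
 [118 121 120 119 104  84  81  77  73  69  76  92 117 121 121 121 107  74  70  76]
 [118 120 119 113  90  69  67  60  53  48  60  79 108 119 121 121 110  73  69  75]]
```

Refitting with the head's visible side face gives a head centre at (0.5488, 0.1079) and a driver axis at about (0.5493, 0.1057), held about 3.7 mm off the TCP. I'll shift +y by 2 mm, then turn about the driver's axis.

move_arm(
  dp=[
    [0,0.03,-0.06],
    [0.01,0.07,-0.06],
    [0.01,0.07,0],
    [0.01,0.07,0],
  ],
  turn=[0,0,0,0],
  jaw=[-1,-1,-1,-1],
)

```text
time: 11.25
position: [0.5451, 0.106, 0.1345]
tool_rot: [-0.081, 3.137, 0.001]
ft_force: [-1.9, 1.9, 12.2]
grip_width: 0.299
```

```bash
python3 -c "
from h import *
info()"
```

```text
t=11.25 [0.5451 0.106  0.1345] F [-1.86  1.93 12.17] M [0.43  0.094 0.024] w 0.299 q [-0.53  0.18  0.32  1.82 -0.06  1.15  1.44]
```

move_arm(
  dp=[
    [0,0.01,0],
    [0,0.02,0],
    [-0.01,0.03,0],
    [-0.01,0.03,0],
  ],
  turn=[1,2,3,3],
  jaw=[-1,-1,-1,-1],
)

```text
time: 11.65
position: [0.5454, 0.1071, 0.1343]
tool_rot: [0.332, 3.12, 0.002]
ft_force: [1.2, 2.2, 10.2]
grip_width: 0.301
```

```bash
python3 -c "
from h import *
info()"
```

```text
t=11.65 [0.5454 0.1071 0.1343] F [ 1.16  2.25 10.24] M [ 0.505 -0.115  0.01 ] w 0.301 q [-0.55  0.18  0.35  1.82 -0.07  1.15  1.17]
```

move_arm(
  dp=[
    [0.01,0.05,0],
    [0.01,0.06,0],
    [0.01,0.07,0],
    [0.01,0.08,0],
    [0.01,0.08,0],
  ],
  turn=[0,1,2,3,3],
  jaw=[-1,-1,-1,-1,-1],
)

```text
time: 12.15
position: [0.5458, 0.1084, 0.1342]
tool_rot: [0.737, 3.05, 0.001]
ft_force: [0.7, -0.1, 11.2]
grip_width: 0.301
```

```bash
python3 -c "
from h import *
info()"
```

```text
t=12.15 [0.5458 0.1084 0.1342] F [ 0.67 -0.12 11.16] M [ 0.068 -0.239 -0.044] w 0.301 q [-0.58  0.18  0.37  1.82 -0.07  1.15  0.91]
```

move_arm(
  dp=[
    [0,0.01,0],
    [0,0.02,0],
    [-0.01,0.03,0],
    [-0.01,0.03,0],
  ],
  turn=[1,2,3,3],
  jaw=[-1,-1,-1,-1],
)

```text
time: 12.55
position: [0.5463, 0.1091, 0.1339]
tool_rot: [1.13, 2.928, 0.001]
ft_force: [-0.1, 0.1, 7.5]
grip_width: 0.298
```

```bash
python3 -c "
from h import *
info()"
```

```text
t=12.55 [0.5463 0.1091 0.1339] F [-0.07  0.13  7.49] M [ 0.003 -0.092  0.019] w 0.298 q [-0.6   0.19  0.4   1.81 -0.08  1.15  0.66]
```

move_arm(
  dp=[
    [0,0.01,0.02],
    [0,0.02,0.05],
    [-0.01,0.03,0.05],
    [-0.01,0.03,0.05],
  ],
  turn=[1,2,3,3],
  jaw=[-1,-1,-1,-1],
)

```text
time: 12.95
position: [0.5457, 0.1095, 0.1302]
tool_rot: [1.502, 2.758, -0.002]
ft_force: [1.7, 1.9, 0.4]
grip_width: 0.304
```

```bash
python3 -c "
from h import *
info()"
```

```text
t=12.95 [0.5457 0.1095 0.1302] F [1.68 1.88 0.35] M [ 0.186 -0.649 -0.007] w 0.304 q [-0.62  0.19  0.42  1.82 -0.09  1.15  0.4 ]
```

move_arm(
  dp=[
    [0,0.01,0.02],
    [0,0.02,0.03],
    [-0.01,0.03,0.03],
    [-0.01,0.03,0.03],
  ],
  turn=[1,2,3,3],
  jaw=[-1,-1,-1,-1],
)

```text
time: 13.35
position: [0.5465, 0.11, 0.1293]
tool_rot: [1.847, 2.54, -0.001]
ft_force: [2.7, 0.5, -1.0]
grip_width: 0.298
```

```bash
python3 -c "
from h import *
info()"
```

```text
t=13.35 [0.5465 0.11   0.1293] F [ 2.73  0.49 -1.  ] M [ 0.085 -0.689  0.006] w 0.298 q [-0.65  0.2   0.45  1.82 -0.09  1.15  0.15]
```

It dropped in. I'll press home until the collar rests.

move_arm(
  dp=[
    [0,0,0.05],
    [0,0,0.1],
    [0,0,0.1],
  ],
  turn=[0,0,0],
  jaw=[-1,-1,-1],
)

```text
time: 13.65
position: [0.5466, 0.1103, 0.1274]
tool_rot: [1.848, 2.54, 0.0]
ft_force: [0.0, 0.9, 3.5]
grip_width: 0.302
```

Run:
```python
from h import *
info()
w=snap('wrist','w6'); s,p,R=st()
np.savez('st6.npz',p=p,R=R,E=cam('wrist')[1])
```

```text
t=13.65 [0.5466 0.1103 0.1274] F [0.05 0.92 3.52] M [-0.027 -0.269  0.052] w 0.302 q [-0.65  0.2   0.45  1.82 -0.09  1.14  0.15]
```

Home: the collar contact is at TCP z 0.1274, which agrees with a mouth height of about 92.4 mm. Next I'll release the driver, close the fingers, and touch the driver top, bar top and tab top (known height) to get the drop needed.

move_arm(
  dp=[
    [0,0,-0.03],
    [0,0,-0.03],
    [0,0,-0.03],
    [0,0,-1.2],
    [0,0,-2.2],
  ],
  turn=[0,0,0,0,0],
  jaw=[-0.1,-0.1,-0.1,-0.1,-0.1],
)

```text
time: 14.2
position: [0.5453, 0.1105, 0.1927]
tool_rot: [-1.849, -2.538, 0.004]
ft_force: [0.5, 0.4, -0.4]
grip_width: 0.447
```

move_arm(
  dp=[
    [-0.12,0,0],
    [-0.12,0,0],
    [-0.12,0,0],
    [-0.12,0,0],
    [-0.12,0,0],
  ],
  turn=[-8,-8,-8,-8,-8],
  jaw=[-1,-1,-1,-1,-1],
)

```text
time: 14.7
position: [0.5469, 0.1072, 0.1923]
tool_rot: [-0.862, -3.02, 0.001]
ft_force: [-0.0, -0.6, -0.3]
grip_width: 0.085
```

move_arm(
  dp=[
    [0,0,0],
    [0,0,0],
    [0,0,0],
    [0,0,0],
    [0,0,0],
  ],
  turn=[-7.8,-7.8,-7.8,-7.8,-7.8],
  jaw=[-1,-1,-1,-1,-1],
)

```text
time: 15.2
position: [0.5469, 0.1072, 0.1923]
tool_rot: [0.195, -3.134, 0.0]
ft_force: [0.3, -0.5, 0.5]
grip_width: 0.006
```

Run:
```python
from h import *
info(); plan((.5477,.1068,.177),96.7)
w=snap('wrist','w7'); s,p,R=st()
for t in('driver','block_tab','setting_block'):
    print(t,[(round(r['confidence'],2),np.round(r['rect'],1).tolist()) for r in ctrl.look_for('wrist',t)[:2]])
o=np.array([.548,.1072,0]);c,q=np.cos(np.radians(6.7)),np.sin(np.radians(6.7))
J=lambda x,y,z:o+[c*x-q*y,q*x+c*y,z]
for n,P in(('drv top',(0,0,.175)),('tab',(-.085,0,.062)),('tabc1',(-.096,.007,.062)),('tabc2',(-.074,-.007,.062)),('plate c1',(-.13,.045,.012)),('plate c2',(-.13,-.045,.012))): print(n,J(*P),proj('wrist',J(*P)))
```

```text
t=15.20 [0.5469 0.1072 0.1923] F [ 0.31 -0.52  0.52] M [ 0.006 -0.039  0.032] w 0.006 q [-0.56  0.14  0.35  1.74 -0.05  1.27  1.5 ]
t=15.20 pos=[0.5469 0.1072 0.1923] dp=[-0.026, -0.016, 0.51] jawang=97.1 q7=1.50 turn=0.085 (5deg units; alt -35.92)
driver [(0.84, [314.1, 209.0, 41.9, 45.2])]
block_tab [(0.69, [317.2, 128.9, 19.5, 77.4])]
setting_block [(0.69, [316.3, 129.3, 23.6, 73.6])]
drv top [0.548  0.1072 0.175 ] [315.55308897 232.92613216]
tab [0.46358049 0.09728299 0.062     ] [315.40716778 104.63900497]
tabc1 [0.45183892 0.1029518  0.062     ] [322.66578233  92.66035327]
tabc2 [0.47532207 0.09161417 0.062     ] [308.31144553 116.34884089]
plate c1 [0.41363763 0.13672548 0.012     ] [356.38939868  62.29480109]
plate c2 [0.424138   0.04734012 0.012     ] [274.32851245  62.33016819]
```

Next, touch the driver top, and check where the tab is in this picture (my last view).

move_arm(
  dp=[
    [-0.03,-0.02,0.4],
    [-0.03,-0.02,0.5],
    [-0.03,-0.02,0.54],
    [-0.03,-0.02,0.58],
    [-0.03,-0.02,0.58],
  ],
  turn=[0,0,0,0,0],
  jaw=[-1,-1,-1,-1,-1],
)

```text
time: 15.9
position: [0.5487, 0.1069, 0.176]
tool_rot: [-0.187, 3.135, 0.0]
ft_force: [-0.9, -0.5, 3.2]
grip_width: 0.004
```

Run:
```python
from h import *
info()
im=cv2.imread('pics/w7.png')[50:250,250:380]
cv2.imwrite('pics/w7c.png',cv2.resize(im,None,fx=3,fy=3,interpolation=2))
```

```text
t=15.90 [0.5487 0.1069 0.176 ] F [-0.9  -0.54  3.24] M [ 0.022  0.171 -0.062] w 0.004 q [-0.56  0.16  0.35  1.76 -0.06  1.24  1.5 ]
```

View pics/w7c.png

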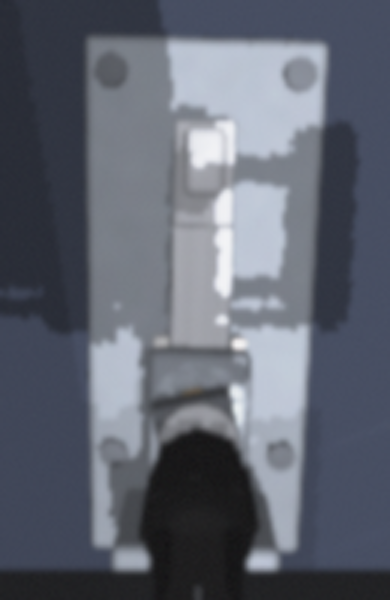

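The tab top is at px (318,104), or world (0.462, 0.100), with jig yaw about 5.3°. The driver-top touch reads z = 0.1760 at 3.2 N. Next, the tab top as the height reference.

move_arm(
  dp=[
    [0,0,-0.3],
    [1.5,0.07,-0.3],
    [2.89,0.14,0.5],
    [2.89,0.14,2.0],
    [2.89,0.14,3.4],
  ],
  turn=[0,0,0,0,0],
  jaw=[-1,-1,-1,-1,-1],
)

```text
time: 16.4
position: [0.4619, 0.1014, 0.0739]
tool_rot: [-0.188, 3.132, 0.004]
ft_force: [0.4, -0.0, 0.0]
grip_width: 0.004
```

move_arm(
  dp=[
    [0,0,0.25],
    [0,0,0.35],
    [0,0,0.4],
    [0,0,0.43],
    [0,0,0.43],
  ],
  turn=[0,0,0,0,0],
  jaw=[-1,-1,-1,-1,-1],
)

```text
time: 16.9
position: [0.4638, 0.1011, 0.0624]
tool_rot: [-0.187, 3.132, 0.002]
ft_force: [-0.5, -0.3, 4.6]
grip_width: 0.008
```

Run:
```python
from h import *
info(); plan((.4912,.1019,.06))
```

```text
t=16.90 [0.4638 0.1011 0.0624] F [-0.48 -0.31  4.6 ] M [ 0.013  0.053 -0.012] w 0.008 q [-0.59  0.09  0.34  2.07 -0.04  0.98  1.45]
t=16.90 pos=[0.4638 0.1011 0.0624] dp=[-0.911, -0.083, 0.084] jawang=96.8 q7=1.45
```

move_arm(
  dp=[
    [0,0,0],
    [0,0,-0.3],
    [-0.91,-0.08,-0.3],
    [-0.91,-0.08,0],
    [-0.91,-0.08,0.6],
  ],
  turn=[0,0,0,0,0],
  jaw=[-1,-1,-1,-1,-1],
)

```text
time: 17.4
position: [0.4911, 0.1019, 0.0438]
tool_rot: [-0.186, 3.133, 0.001]
ft_force: [-0.4, 0.1, -0.0]
grip_width: 0.004
```

move_arm(
  dp=[
    [0,0,0.2],
    [0,0,0.3],
    [0,0,0.35],
    [0,0,0.35],
  ],
  turn=[0,0,0,0],
  jaw=[-1,-1,-1,-1],
)

```text
time: 17.8
position: [0.488, 0.1013, 0.0333]
tool_rot: [0.187, -3.133, -0.0]
ft_force: [-6.6, -1.8, 11.2]
grip_width: 0.008
```

Run:
```python
from h import *
info()
```

```text
t=17.80 [0.488  0.1013 0.0333] F [-6.57 -1.82 11.16] M [-0.303  1.434  0.011] w 0.008 q [-0.57  0.19  0.34  2.03 -0.08  0.93  1.5 ]
```

A lateral force of -6.6 N in x: the gripper body seems to be touching the driver. I'll back off and retry a little farther from it.

move_arm(
  dp=[
    [0.1,0,-0.1],
    [0.17,0,-0.15],
    [0.17,0,-0.15],
  ],
  turn=[0,0,0],
  jaw=[-1,-1,-1],
)

```text
time: 18.1
position: [0.4843, 0.1011, 0.0371]
tool_rot: [-0.187, 3.135, 0.001]
ft_force: [0.2, 0.5, -0.6]
grip_width: 0.005
```

Run:
```python
from h import *
info(); plan((.4865,.1012,.033))
```

```text
t=18.10 [0.4843 0.1011 0.0371] F [ 0.18  0.52 -0.57] M [ 0.041  0.046 -0.023] w 0.005 q [-0.58  0.17  0.34  2.04 -0.07  0.93  1.49]
t=18.10 pos=[0.4843 0.1011 0.0371] dp=[-0.072, -0.006, 0.136] jawang=96.8 q7=1.49
```

move_arm(
  dp=[
    [-0.05,0,0.04],
    [-0.05,0,0.08],
    [-0.05,0,0.12],
    [-0.05,0,0.12],
    [-0.05,0,0.12],
  ],
  turn=[0,0,0,0,0],
  jaw=[-1,-1,-1,-1,-1],
)

```text
time: 18.6
position: [0.4858, 0.1011, 0.0334]
tool_rot: [0.187, -3.136, -0.0]
ft_force: [-1.6, -0.7, 5.5]
grip_width: 0.004
```

Run:
```python
from h import *
info()
```

```text
t=18.60 [0.4858 0.1011 0.0334] F [-1.61 -0.67  5.48] M [-0.038  0.386  0.038] w 0.004 q [-0.57  0.18  0.34  2.04 -0.08  0.93  1.5 ]
```

move_arm(
  dp=[
    [0,0,0.04],
    [0,0,0.06],
    [0,0,0.06],
    [0,0,0.06],
  ],
  turn=[0,0,0,0],
  jaw=[-1,-1,-1,-1],
)

```text
time: 19.0
position: [0.4859, 0.1012, 0.0332]
tool_rot: [0.187, -3.135, -0.001]
ft_force: [-6.7, -1.2, 18.5]
grip_width: 0.006
```

Run:
```python
from h import *
info()
```

```text
t=19.00 [0.4859 0.1012 0.0332] F [-6.68 -1.2  18.54] M [-0.391  1.525 -0.018] w 0.006 q [-0.57  0.18  0.34  2.04 -0.08  0.93  1.5 ]
```

Touches read: bar top 0.0334, tab top 0.0624 (true 0.062, so bias about +0.4 mm), driver top 0.1760. That gives a mouth height of about 92.6 mm, a nose gap of about 4.6 mm and a block about 21 mm high. I'll lower about 5.5 mm (about 131°), so I return to the driver.

move_arm(
  dp=[
    [0,0,-1.5],
    [0,0,-3.0],
    [0,0,-4.5],
    [0,0,-5.7],
    [-1.0,0,-5.7],
  ],
  turn=[0,0,0,0,0],
  jaw=[0.1,0.1,0.1,0.1,0.1],
)

```text
time: 19.5
position: [0.5172, 0.1056, 0.2086]
tool_rot: [-0.188, 3.127, 0.007]
ft_force: [1.2, 0.6, 0.9]
grip_width: 0.374
```

move_arm(
  dp=[
    [-1.1,-0.04,0],
    [-1.1,-0.04,0],
    [-1.1,-0.04,0],
  ],
  turn=[0,0,0],
  jaw=[0.1,0.1,0.1],
)

```text
time: 19.8
position: [0.5481, 0.1071, 0.2012]
tool_rot: [0.186, -3.134, 0.002]
ft_force: [0.6, -0.8, 0.5]
grip_width: 0.538
```

Run:
```python
from h import *
info(); plan((.548,.1072,.1276))
w=snap('wrist','w8')
m=ctrl.masks_of('wrist','driver')
for r in m[:1]:
    print(r['confidence'],r['rect'])
    g=cv2.cvtColor(w,cv2.COLOR_RGB2GRAY); 
    ys,xs=np.where(r['region']); print(ys.min(),ys.max(),xs.min(),xs.max())
    for y in range(ys.min(),ys.max()+1,4): q=xs[ys==y]; print(y,q.min(),q.max(),end='; ')
for z in(.0926,.098,.124,.169): print(z,proj('wrist',(.548,.1072,z)),proj('wrist',(.5615,.1072,z)))
```

```text
t=19.80 [0.5481 0.1071 0.2012] F [ 0.59 -0.76  0.54] M [ 0.021  0.07  -0.036] w 0.538 q [-0.58  0.14  0.37  1.72 -0.05  1.29  1.49]
t=19.80 pos=[0.5481 0.1071 0.2012] dp=[-0.002, 0.005, 2.453] jawang=96.8 q7=1.49
0.75 [314.1, 211.2, 39.5, 55.8]
181 238 297 336
181 315 317; 185 308 325; 189 305 328; 193 303 329; 197 302 329; 201 301 331; 205 300 333; 209 299 333; 213 299 334; 217 298 335; 221 297 335; 225 298 334; 229 300 332; 233 303 330; 237 309 324; 0.0926 [315.48424909 194.31139239] [313.89297509 207.14876761]
0.098 [315.48786201 195.895577  ] [313.86723412 208.94766983]
0.124 [315.50733276 204.43306185] [313.72873307 218.62678588]
0.169 [315.55199692 224.01728246] [313.41243332 240.73132613]
```

move_arm(
  dp=[
    [0.03,0,1.0],
    [0.03,0,2.0],
    [0.03,0,2.45],
    [0.03,0,2.45],
    [0.03,0,2.45],
  ],
  turn=[0,0,0,0,0],
  jaw=[0.1,0.1,0.1,0.1,0.1],
)

```text
time: 20.4
position: [0.5478, 0.1074, 0.1296]
tool_rot: [-0.187, 3.135, 0.001]
ft_force: [0.4, 0.5, -0.8]
grip_width: 0.55
```

move_arm(
  dp=[
    [0,0,0],
    [0,0,0],
    [0,0,0],
    [0,0,0],
    [0,0,0],
  ],
  turn=[0,0,0,0,0],
  jaw=[-1,-1,-1,-1,-1],
  grip_force=30,
)

```text
time: 20.9
position: [0.5479, 0.1075, 0.1293]
tool_rot: [-0.187, 3.135, 0.001]
ft_force: [-0.4, 0.1, 2.0]
grip_width: 0.301
```

Run:
```python
from h import *
info()
```

```text
t=20.90 [0.5479 0.1075 0.1293] F [-0.36  0.13  2.05] M [ 0.116  0.045 -0.026] w 0.301 q [-0.57  0.2   0.37  1.81 -0.08  1.15  1.51]
```

move_arm(
  dp=[
    [0,0,0.01],
    [0,0,0.02],
    [0,0,0.03],
    [0,0,0.04],
    [0,0,0.05],
  ],
  turn=[1.4,2.8,4.2,5.6,7],
  jaw=[-1,-1,-1,-1,-1],
)

```text
time: 21.4
position: [0.5482, 0.1074, 0.1281]
tool_rot: [0.772, 3.044, 0.001]
ft_force: [-0.9, 0.5, 4.1]
grip_width: 0.3
```

Run:
```python
from h import *
info()
```

```text
t=21.40 [0.5482 0.1074 0.1281] F [-0.85  0.49  4.07] M [-0.061  0.01   0.095] w 0.3 q [-0.62  0.2   0.43  1.82 -0.09  1.14  0.91]
```

move_arm(
  dp=[
    [0,0,0.01],
    [0,0,0.02],
    [0,0,0.03],
    [0,0,0.04],
    [0,0,0.05],
  ],
  turn=[1.4,2.8,4.2,5.6,7],
  jaw=[-1,-1,-1,-1,-1],
)

```text
time: 21.9
position: [0.548, 0.1072, 0.1266]
tool_rot: [1.652, 2.671, 0.001]
ft_force: [-0.7, 0.2, 4.1]
grip_width: 0.3
```

Run:
```python
from h import *
info()
```

```text
t=21.90 [0.548  0.1072 0.1266] F [-0.72  0.18  4.12] M [-0.222  0.22   0.053] w 0.3 q [-0.68  0.21  0.5   1.82 -0.11  1.14  0.31]
```

move_arm(
  dp=[
    [0,0,0.01],
    [0,0,0.02],
    [0,0,0.03],
    [0,0,0.04],
    [0,0,0.05],
  ],
  turn=[1.4,2.8,4.2,5.6,7],
  jaw=[-1,-1,-1,-1,-1],
)

```text
time: 22.4
position: [0.5479, 0.1072, 0.1251]
tool_rot: [2.379, 2.051, 0.001]
ft_force: [-0.8, -0.8, 6.1]
grip_width: 0.3
```

Run:
```python
from h import *
info()
```

```text
t=22.40 [0.5479 0.1072 0.1251] F [-0.84 -0.77  6.08] M [-0.21   0.351  0.092] w 0.3 q [-0.74  0.21  0.57  1.82 -0.13  1.14 -0.28]
```

move_arm(
  dp=[
    [0,0,0.01],
    [0,0,0.02],
    [0,0,0.03],
    [0,0,0.03],
    [0,0,0.03],
  ],
  turn=[1.4,2.8,4,4,4],
  jaw=[-1,-1,-1,-1,-1],
)

```text
time: 22.9
position: [0.5479, 0.1073, 0.1243]
tool_rot: [2.695, 1.614, 0.001]
ft_force: [-1.8, -1.1, 4.6]
grip_width: 0.303
```

Run:
```python
from h import *
info()
```

```text
t=22.90 [0.5479 0.1073 0.1243] F [-1.81 -1.15  4.63] M [-0.22   0.484 -0.024] w 0.303 q [-0.78  0.22  0.61  1.83 -0.14  1.14 -0.62]
```

move_arm(
  dp=[
    [0,0,-0.02],
    [0,0,-0.02],
    [0,0,-0.02],
    [0,0,-1.2],
    [0,0,-2.2],
  ],
  turn=[0,0,0,0,0],
  jaw=[-0.1,-0.1,-0.1,-0.1,-0.1],
)

```text
time: 23.4
position: [0.5469, 0.1071, 0.1894]
tool_rot: [2.695, 1.614, -0.003]
ft_force: [1.1, 0.3, 0.7]
grip_width: 0.447
```

move_arm(
  dp=[
    [0,0,0],
    [0,0,0],
    [0,0,0],
    [0,0,0],
    [0,0,0],
  ],
  turn=[-8,-8,-8,-8,-8],
  jaw=[-1,-1,-1,-1,-1],
)

```text
time: 23.9
position: [0.5473, 0.1073, 0.189]
tool_rot: [-1.974, -2.443, 0.001]
ft_force: [-0.1, 0.1, -0.4]
grip_width: 0.084
```

move_arm(
  dp=[
    [0,0,0],
    [0,0,0],
    [0,0,0],
    [0,0,0],
    [0,0,0],
  ],
  turn=[-8,-8,-8,-8,-8],
  jaw=[-1,-1,-1,-1,-1],
)

```text
time: 24.4
position: [0.5473, 0.1072, 0.1889]
tool_rot: [-1.019, -2.971, 0.0]
ft_force: [0.6, 1.4, -0.5]
grip_width: 0.002
```

move_arm(
  dp=[
    [0,0,0],
    [0,0,0],
    [0,0,0],
    [0,0,0],
    [0,0,0],
  ],
  turn=[-8,-8,-8,-8,-8],
  jaw=[-1,-1,-1,-1,-1],
)

```text
time: 24.9
position: [0.5473, 0.1072, 0.1889]
tool_rot: [0.058, -3.141, 0.0]
ft_force: [0.9, 0.1, -0.2]
grip_width: 0.004
```

Run:
```python
from h import *
info(); plan((.5482,.1070,.171),95.3)
```

```text
t=24.90 [0.5473 0.1072 0.1889] F [ 0.85  0.1  -0.19] M [ 0.033 -0.012 -0.018] w 0.004 q [-0.64  0.15  0.44  1.75 -0.07  1.26  1.42]
t=24.90 pos=[0.5473 0.1072 0.1889] dp=[-0.029, -0.008, 0.598] jawang=92.1 q7=1.42 turn=-0.635 (5deg units; alt +35.36)
```

move_arm(
  dp=[
    [-0.03,-0.01,0.4],
    [-0.03,-0.01,0.56],
    [-0.03,-0.01,0.6],
    [-0.03,-0.01,0.63],
    [-0.03,-0.01,0.63],
  ],
  turn=[-0.6,-0.6,-0.6,-0.6,-0.6],
  jaw=[-1,-1,-1,-1,-1],
)

```text
time: 25.4
position: [0.5486, 0.1071, 0.1709]
tool_rot: [-0.131, 3.138, 0.0]
ft_force: [-0.6, 0.4, 2.4]
grip_width: 0.006
```

Run:
```python
from h import *
info(); plan((.4626,.1000,.2))
```

```text
t=25.40 [0.5486 0.1071 0.1709] F [-0.55  0.39  2.44] M [ 0.021  0.205 -0.045] w 0.006 q [-0.64  0.16  0.44  1.77 -0.07  1.23  1.48]
t=25.40 pos=[0.5486 0.1071 0.1709] dp=[2.877, 0.005, -0.971] jawang=94.8 q7=1.48
```

The driver top dropped 5.1 mm, so the predicted nip is about 0.5 mm. I'll go to the tab and check with a small pull.

move_arm(
  dp=[
    [0,0,-0.6],
    [1.5,0,-0.9],
    [2.88,0,-0.9],
    [2.88,0,0.7],
    [2.88,0,2.0],
  ],
  turn=[0,0,0,0,0],
  jaw=[0,0,0,0,0],
)

```text
time: 25.9
position: [0.4623, 0.1006, 0.111]
tool_rot: [-0.133, 3.134, 0.006]
ft_force: [0.8, 0.1, -1.0]
grip_width: 0.375
```

move_arm(
  dp=[
    [0,0,0.7],
    [0,0,0.7],
    [0,0,0.7],
  ],
  turn=[0,0,0],
  jaw=[0,0,0],
)

```text
time: 26.2
position: [0.4625, 0.0998, 0.0898]
tool_rot: [-0.132, 3.139, -0.0]
ft_force: [-0.0, -0.0, 0.5]
grip_width: 0.491
```

Run:
```python
from h import *
info(); plan((.4626,.1000,.03),95.3)
w=snap('wrist','w9')
print([(round(r['confidence'],2),np.round(r['rect'],1).tolist()) for r in ctrl.look_for('wrist','block_tab')[:2]], proj('wrist',(.4626,.1,.062)))
```

```text
t=26.20 [0.4625 0.0998 0.0898] F [-0.01 -0.04  0.53] M [0.045 0.024 0.021] w 0.491 q [-0.68  0.05  0.42  2.05 -0.03  1.04  1.41]
t=26.20 pos=[0.4625 0.0998 0.0898] dp=[-0.002, 0.008, 1.993] jawang=94.8 q7=1.41 turn=-0.098 (5deg units; alt +35.90)
[(0.72, [314.7, 223.4, 26.4, 85.2])] [315.63908491 223.76686711]
```

Aligned with the tab. I'll go down and grip.

move_arm(
  dp=[
    [0,0,1.0],
    [0,0,1.8],
    [0,0,1.95],
    [0,0,1.95],
    [0,0,1.95],
  ],
  turn=[-0.1,-0.1,-0.1,-0.1,-0.1],
  jaw=[0,0,0,0,0],
)

```text
time: 26.8
position: [0.4637, 0.1001, 0.0324]
tool_rot: [-0.146, 3.136, 0.001]
ft_force: [0.5, -0.7, -0.5]
grip_width: 0.498
```

move_arm(
  dp=[
    [0,0,0],
    [0,0,0],
    [0,0,0],
    [0,0,0],
    [0,0,0],
  ],
  turn=[0,0,0,0,0],
  jaw=[-1,-1,-1,-1,-1],
  grip_force=20,
)

```text
time: 27.3
position: [0.4624, 0.0997, 0.0311]
tool_rot: [-0.146, 3.138, 0.0]
ft_force: [-0.0, 0.2, 1.6]
grip_width: 0.158
```

move_arm(
  dp=[
    [0,0,0],
    [0,0,0],
  ],
  turn=[0,0],
  jaw=[-1,-1],
)

```text
time: 27.5
position: [0.4624, 0.0997, 0.031]
tool_rot: [-0.146, 3.138, -0.0]
ft_force: [-1.8, -1.7, 2.1]
grip_width: 0.157
```

Run:
```python
from h import *
info()
```

```text
t=27.50 [0.4624 0.0997 0.031 ] F [-1.82 -1.72  2.09] M [-0.116  0.187  0.132] w 0.157 q [-0.67  0.14  0.42  2.1  -0.07  0.91  1.46]
```

move_arm(
  dp=[
    [0.03,0,0],
    [0.06,0,0],
    [0.09,0,0],
    [0.09,0,0],
    [0.09,0,0],
  ],
  turn=[0,0,0,0,0],
  jaw=[-1,-1,-1,-1,-1],
)

```text
time: 28.0
position: [0.4601, 0.0996, 0.031]
tool_rot: [-0.146, 3.137, 0.0]
ft_force: [4.8, 0.9, -1.2]
grip_width: 0.158
```

Run:
```python
from h import *
info()
```

```text
t=28.00 [0.4601 0.0996 0.031 ] F [ 4.8   0.89 -1.18] M [ 0.15  -0.804  0.02 ] w 0.158 q [-0.67  0.14  0.42  2.11 -0.07  0.91  1.46]
```

The drag over 2.3 mm is about 5 N, so the nip is about 2.5 N, within range. I'll release for a moment (step 1), then re-grip.

move_arm(
  dp=[
    [0,0,0],
    [0,0,0],
    [0,0,0],
    [0,0,0],
    [0,0,0],
  ],
  turn=[0,0,0,0,0],
  jaw=[-0.3,-0.3,-0.3,-0.3,-0.3],
)

```text
time: 28.5
position: [0.4593, 0.0995, 0.0308]
tool_rot: [0.146, -3.138, 0.0]
ft_force: [0.8, 0.0, -0.6]
grip_width: 0.344
```

move_arm(
  dp=[
    [0,0,0],
    [0,0,0],
    [0,0,0],
    [0,0,0],
    [0,0,0],
  ],
  turn=[0,0,0,0,0],
  jaw=[-0.3,-0.3,-0.3,-0.3,-0.3],
)

```text
time: 29.0
position: [0.4596, 0.0995, 0.0309]
tool_rot: [-0.146, 3.138, 0.0]
ft_force: [0.3, -0.5, 0.1]
grip_width: 0.349
```

Run:
```python
from h import *
info()
snap('wrist'); m=ctrl.look_for('wrist','driver'); print([(round(r['confidence'],2),np.round(r['rect'],1).tolist()) for r in m[:2]])
for n in('side','scene'):
    snap(n,n+'9'); r=ctrl.look_for(n,'driver'); print(n,[(round(k['confidence'],2),np.round(k['rect'],1).tolist()) for k in r[:2]],'exp mid',proj(n,(.548,.1072,.14)),'tops',proj(n,(.548,.1072,.17)))
```

```text
t=29.00 [0.4596 0.0995 0.0309] F [ 0.28 -0.5   0.1 ] M [0.041 0.025 0.021] w 0.349 q [-0.67  0.14  0.42  2.11 -0.07  0.91  1.46]
[]
side [(0.52, [313.6, 162.4, 12.1, 35.7])] exp mid [313.47499088 158.48333971] tops [313.51521064 147.33045035]
scene [(0.85, [363.6, 223.4, 14.2, 34.5]), (0.31, [298.3, 166.2, 13.2, 27.3])] exp mid [362.85189464 221.66941113] tops [364.41417333 211.05676872]
```

move_arm(
  dp=[
    [0,0,0],
    [0,0,0],
    [0,0,0],
    [0,0,0],
    [0,0,0],
  ],
  turn=[0,0,0,0,0],
  jaw=[-1,-1,-1,-1,-1],
)

```text
time: 29.8
position: [0.4596, 0.0996, 0.0309]
tool_rot: [-0.146, 3.138, 0.0]
ft_force: [-0.3, 0.8, -0.6]
grip_width: 0.158
```

move_arm(
  dp=[
    [0.05,0,0],
    [0.1,0,0],
    [0.15,0,0],
    [0.2,0,0],
    [0.24,0,0],
  ],
  turn=[0,0,0,0,0],
  jaw=[-1,-1,-1,-1,-1],
)

```text
time: 30.3
position: [0.4525, 0.0988, 0.0309]
tool_rot: [-0.146, 3.138, 0.0]
ft_force: [3.3, 0.1, -0.7]
grip_width: 0.16
```

Run:
```python
from h import *
info()
```

```text
t=30.30 [0.4525 0.0988 0.0309] F [ 3.33  0.08 -0.74] M [ 0.106 -0.592  0.009] w 0.16 q [-0.67  0.12  0.42  2.12 -0.06  0.91  1.45]
```

move_arm(
  dp=[
    [0.05,0,0],
    [0.1,0,0],
    [0.15,0,0],
    [0.2,0,0],
    [0.2,0,0],
  ],
  turn=[0,0,0,0,0],
  jaw=[-1,-1,-1,-1,-1],
)

```text
time: 30.8
position: [0.4462, 0.0982, 0.0309]
tool_rot: [0.146, -3.138, -0.0]
ft_force: [2.4, -0.5, -1.0]
grip_width: 0.16
```

move_arm(
  dp=[
    [0,0,0],
    [0,0,0],
    [0,0,0],
  ],
  turn=[0,0,0],
  jaw=[-1,-1,-1],
)

```text
time: 31.1
position: [0.4462, 0.0982, 0.0309]
tool_rot: [0.146, -3.137, 0.0]
ft_force: [-0.3, -0.4, -0.2]
grip_width: 0.157
```

Run:
```python
from h import *
info()
```

```text
t=31.10 [0.4462 0.0982 0.0309] F [-0.31 -0.4  -0.15] M [ 0.023 -0.054 -0.046] w 0.157 q [-0.68  0.11  0.42  2.14 -0.06  0.91  1.44]
```

The drag while moving was 3.3–4.8 N, so the nip is plausibly only 1.5–2.5 N. That is near the low limit, given the unknown friction. There is time, so I'll push the block back, add about 9° on the screw for margin and repeat the draw.

move_arm(
  dp=[
    [-0.1,0,0],
    [-0.2,0,0],
    [-0.3,0,0],
    [-0.4,0,0],
    [-0.45,0,0],
  ],
  turn=[0,0,0,0,0],
  jaw=[-1,-1,-1,-1,-1],
)

```text
time: 31.6
position: [0.4537, 0.0992, 0.0306]
tool_rot: [0.146, -3.124, 0.001]
ft_force: [-17.6, -1.6, 19.6]
grip_width: 0.162
```

move_arm(
  dp=[
    [0,0,0],
    [0,0,0],
    [0,0,0],
    [0,0,0],
    [0,0,0],
  ],
  turn=[0,0,0,0,0],
  jaw=[0.1,0.1,0.1,0.1,0.1],
)

```text
time: 32.1
position: [0.46, 0.0995, 0.0308]
tool_rot: [-0.146, 3.138, -0.0]
ft_force: [-0.1, 0.6, -0.1]
grip_width: 0.511
```

move_arm(
  dp=[
    [0,0,-1.5],
    [0,0,-3.0],
    [0,0,-4.5],
    [0,0,-5.6],
    [-1.0,0,-5.6],
  ],
  turn=[0,0,0,0,0],
  jaw=[0.1,0.1,0.1,0.1,0.1],
)

```text
time: 32.6
position: [0.4913, 0.1034, 0.2049]
tool_rot: [-0.147, 3.13, 0.009]
ft_force: [0.6, 0.2, 0.8]
grip_width: 0.548
```

move_arm(
  dp=[
    [-1.9,0,0],
    [-1.9,0,0],
    [-1.9,0,0],
    [-1.9,0,0],
  ],
  turn=[0,0,0,0],
  jaw=[0.1,0.1,0.1,0.1],
)

```text
time: 33.0
position: [0.5455, 0.1073, 0.1985]
tool_rot: [0.146, -3.137, 0.0]
ft_force: [-0.1, 0.5, 0.4]
grip_width: 0.552
```

Run:
```python
from h import *
info(); plan((.5478,.1073,.1243))
```

```text
t=33.00 [0.5455 0.1073 0.1985] F [-0.08  0.53  0.37] M [0.005 0.02  0.022] w 0.552 q [-0.67  0.14  0.47  1.74 -0.06  1.28  1.48]
t=33.00 pos=[0.5455 0.1073 0.1985] dp=[-0.079, -0.008, 2.472] jawang=95.3 q7=1.48
```

The push back met 17 N, so the block may not be fully back. I'll check the tab's position against the earlier picture w7.

```bash
cat > tabpos.py <<'E'
from h import *
# plan-view (z=.062) grey patches; w7 pose = state then (tool pose), camera fixed in tool
def view(p,rv,im):
    R=Ro.from_rotvec(rv).as_matrix()
    C=p+R@np.array([.0798,-.0004,-.16142]); Rc=np.c_[R@np.array([0,1,0]),R@np.array([.957593,0,.288123]),R@np.array([.288123,0,-.957593])].T
    K=cam('wrist')[0]
    xs=np.arange(.40,.52,.0005);ys=np.arange(.06,.14,.0005)
    X,Y=np.meshgrid(xs,ys,indexing='ij'); P=np.stack([X,Y,np.full_like(X,.062)],-1)-C
    q=(P@Rc.T)*[1,-1,-1]; q=q@K.T; m=(q[...,:2]/q[...,2:]).astype(np.float32)
    return cv2.remap(cv2.cvtColor(im,cv2.COLOR_BGR2GRAY),m[...,0],m[...,1],cv2.INTER_LINEAR)
A=view(np.array([.5469,.1072,.1923]),[.195,-3.134,0],cv2.imread('pics/w7.png'))
s,p,R=st(); snap('wrist','w10'); B=view(p,s['tool_rot'],cv2.imread('pics/w10.png'))
i0,j0=int((.463-.40)/.0005),int((.1-.06)/.0005)
T=A[i0-30:i0+30,j0-20:j0+20]
r=cv2.matchTemplate(B,T,cv2.TM_CCOEFF_NORMED); _,v,_,l=cv2.minMaxLoc(r)
print('score',v,'shift mm x',(l[1]-(i0-30))*.5,'y',(l[0]-(j0-20))*.5)
# plate reference
T=A[5:60,10:40] ; r=cv2.matchTemplate(B,T,cv2.TM_CCOEFF_NORMED); _,v,_,l=cv2.minMaxLoc(r); print('plate score',v,'shift',(l[1]-5)*.5,(l[0]-10)*.5)
for n in('setting_block','block_tab'): print(n,[(round(k['confidence'],2),np.round(k['rect'],1).tolist()) for k in ctrl.look_for('wrist',n)[:1]])
E
python3 tabpos.py
```

```text
score 0.6913638710975647 shift mm x -6.0 y -1.0
plate score 0.9936360716819763 shift -0.5 0.5
setting_block [(0.94, [316.2, 123.2, 21.7, 87.6])]
block_tab [(0.67, [316.9, 123.2, 17.6, 85.5])]
```

The block is at about x = -35.5 mm, still inside the "pushed in" limit. Next, the small extra turn on the driver.

move_arm(
  dp=[
    [-0.08,0,1.0],
    [-0.08,0,2.0],
    [-0.08,0,2.45],
    [-0.08,0,2.45],
    [-0.08,0,2.45],
  ],
  turn=[0,0,0,0,0],
  jaw=[0.1,0.1,0.1,0.1,0.1],
)

```text
time: 33.65
position: [0.5493, 0.108, 0.1265]
tool_rot: [-0.146, 3.137, 0.001]
ft_force: [0.5, -0.2, 0.3]
grip_width: 0.549
```

move_arm(
  dp=[
    [0,0,0],
    [0,0,0],
    [0,0,0],
    [0,0,0],
    [0,0,0],
  ],
  turn=[0,0,0,0,0],
  jaw=[-1,-1,-1,-1,-1],
  grip_force=30,
)

```text
time: 34.15
position: [0.5494, 0.1078, 0.126]
tool_rot: [-0.146, 3.137, 0.0]
ft_force: [0.8, -0.2, 2.9]
grip_width: 0.303
```

move_arm(
  dp=[
    [0,0,0],
    [0,0,0.01],
    [0,0,0.01],
    [0,0,0.01],
  ],
  turn=[0.7,1.4,2,2],
  jaw=[-1,-1,-1,-1],
)

```text
time: 34.55
position: [0.5494, 0.1077, 0.1256]
tool_rot: [0.128, 3.138, 0.0]
ft_force: [-1.3, -0.7, 3.8]
grip_width: 0.298
```

Run:
```python
from h import *
info(); plan((.548,.1072,.19))
```

```text
t=34.55 [0.5494 0.1077 0.1256] F [-1.32 -0.67  3.84] M [-0.215  0.082  0.024] w 0.298 q [-0.67  0.21  0.48  1.82 -0.11  1.14  1.34]
t=34.55 pos=[0.5494 0.1077 0.1256] dp=[0.044, -0.019, -2.146] jawang=85.3 q7=1.34
```

move_arm(
  dp=[
    [0,0,-0.01],
    [0,0,-0.01],
    [0,0,-0.01],
    [0,0,-1.2],
    [0,0,-2.1],
  ],
  turn=[0,0,0,0,0],
  jaw=[-0.1,-0.1,-0.1,-0.1,-0.1],
)

```text
time: 35.05
position: [0.5485, 0.1078, 0.1885]
tool_rot: [-0.127, -3.138, 0.001]
ft_force: [0.3, -0.8, 1.0]
grip_width: 0.448
```

move_arm(
  dp=[
    [0.02,-0.02,0],
    [0.02,-0.02,0],
    [0.02,-0.02,0],
    [0.02,-0.02,0],
    [0.02,-0.02,0],
  ],
  turn=[-2,-2,-2,-2,-2],
  jaw=[-1,-1,-1,-1,-1],
)

```text
time: 35.55
position: [0.5478, 0.1072, 0.1873]
tool_rot: [0.144, -3.137, 0.001]
ft_force: [0.7, 0.4, 0.4]
grip_width: 0.083
```

move_arm(
  dp=[
    [0,0,0.3],
    [0,0,0.5],
    [0,0,0.58],
    [0,0,0.61],
    [0,0,0.61],
  ],
  turn=[0,0,0,0,0],
  jaw=[-1,-1,-1,-1,-1],
)

```text
time: 36.05
position: [0.5487, 0.1074, 0.1706]
tool_rot: [-0.146, 3.137, 0.001]
ft_force: [-0.8, -0.8, 5.4]
grip_width: 0.006
```

Run:
```python
from h import *
info(); plan((.4575,.0993,.19),95.3)
```

```text
t=36.05 [0.5487 0.1074 0.1706] F [-0.77 -0.76  5.41] M [-0.01   0.314  0.022] w 0.006 q [-0.67  0.17  0.47  1.77 -0.08  1.23  1.49]
t=36.05 pos=[0.5487 0.1074 0.1706] dp=[3.052, 0.012, -0.651] jawang=95.3 q7=1.49 turn=0.002 (5deg units; alt -36.00)
```

move_arm(
  dp=[
    [0,0,-0.6],
    [1.5,0,-0.9],
    [3.05,0,-0.7],
    [3.05,0,0.7],
    [3.05,0,2.2],
  ],
  turn=[0,0,0,0,0],
  jaw=[0,0,0,0,0],
)

```text
time: 36.55
position: [0.4579, 0.1, 0.1051]
tool_rot: [-0.147, 3.132, 0.007]
ft_force: [1.9, 0.4, -1.4]
grip_width: 0.37
```

move_arm(
  dp=[
    [0,0,0.5],
    [0,0,1.5],
    [0,0,2.4],
    [0,0,2.45],
    [0,0,2.45],
  ],
  turn=[0,0,0,0,0],
  jaw=[0,0,0,0,0],
)

```text
time: 37.05
position: [0.4568, 0.0985, 0.0301]
tool_rot: [0.145, -3.137, 0.001]
ft_force: [0.3, -0.0, 0.3]
grip_width: 0.498
```

Run:
```python
from h import *
info(); plan((.457,.0993,.031),95.3)
```

```text
t=37.05 [0.4568 0.0985 0.0301] F [ 0.26 -0.03  0.32] M [ 0.05  -0.008 -0.01 ] w 0.498 q [-0.7   0.13  0.46  2.11 -0.07  0.91  1.46]
t=37.05 pos=[0.4568 0.0985 0.0301] dp=[-0.009, 0.026, -0.031] jawang=95.3 q7=1.46 turn=0.002 (5deg units; alt -36.00)
```

move_arm(
  dp=[
    [0,0.02,-0.02],
    [0,0.02,-0.02],
    [0,0.02,-0.02],
    [0,0.02,-0.02],
    [0,0.02,-0.02],
  ],
  turn=[0,0,0,0,0],
  jaw=[-1,-1,-1,-1,-1],
  grip_force=25,
)

```text
time: 37.55
position: [0.4574, 0.0995, 0.0313]
tool_rot: [-0.146, 3.137, 0.001]
ft_force: [-0.9, -0.0, 2.5]
grip_width: 0.158
```

move_arm(
  dp=[
    [0,0,0],
    [0,0,0],
    [0.04,0,0],
    [0.08,0,0],
    [0.12,0,0],
  ],
  turn=[0,0,0,0,0],
  jaw=[-1,-1,-1,-1,-1],
)

```text
time: 38.05
position: [0.4554, 0.0993, 0.0313]
tool_rot: [-0.146, 3.134, 0.001]
ft_force: [4.1, 0.6, -1.2]
grip_width: 0.16
```

Run:
```python
from h import *
info()
```

```text
t=38.05 [0.4554 0.0993 0.0313] F [ 4.13  0.59 -1.21] M [ 0.103 -1.052  0.094] w 0.16 q [-0.71  0.12  0.46  2.12 -0.07  0.91  1.46]
```

move_arm(
  dp=[
    [0.05,0,0],
    [0.1,0,0],
    [0.15,0,0],
    [0.2,0,0],
    [0.23,0,0],
  ],
  turn=[0,0,0,0,0],
  jaw=[-1,-1,-1,-1,-1],
)

```text
time: 38.55
position: [0.4484, 0.0986, 0.0313]
tool_rot: [-0.146, 3.134, 0.001]
ft_force: [4.7, 1.0, -0.9]
grip_width: 0.15
```

move_arm(
  dp=[
    [0,0,0],
    [0,0,0],
    [0,0,0],
  ],
  turn=[0,0,0],
  jaw=[-1,-1,-1],
)

```text
time: 38.85
position: [0.4483, 0.0986, 0.0313]
tool_rot: [-0.146, 3.135, 0.001]
ft_force: [5.0, 0.5, -0.6]
grip_width: 0.159
```

Run:
```python
from h import *
info()
```

```text
t=38.85 [0.4483 0.0986 0.0313] F [ 5.03  0.53 -0.62] M [ 0.173 -0.986  0.009] w 0.159 q [-0.71  0.11  0.46  2.13 -0.06  0.91  1.45]
```

Drag is now about 5 N, which points to a nip of about 3.5 N, and the block is at about x = -45 mm. I'll release, clear off and check.

move_arm(
  dp=[
    [0,0,0],
    [0,0,0],
    [0,0,0],
    [0,0,0],
    [0,0,0],
  ],
  turn=[0,0,0,0,0],
  jaw=[0,0,0,0,0],
)

```text
time: 39.35
position: [0.4463, 0.0983, 0.0307]
tool_rot: [0.146, -3.138, 0.0]
ft_force: [0.0, -0.3, 0.1]
grip_width: 0.475
```

move_arm(
  dp=[
    [0,0,-1.2],
    [0,0,-2.5],
    [0,0,-4],
    [0,0,-5.5],
    [0,0,-5.5],
  ],
  turn=[0,0,0,0,0],
  jaw=[0,0,0,0,0],
)

```text
time: 39.85
position: [0.4504, 0.0995, 0.2021]
tool_rot: [-0.145, 3.128, 0.007]
ft_force: [0.8, 0.7, -0.7]
grip_width: 0.499
```

move_arm(
  dp=[
    [-1.5,0,0],
    [-3.3,0,0],
    [-3.3,0,0],
    [-3.3,0,0],
    [-3.3,0,0],
  ],
  turn=[0,0,0,0,0],
  jaw=[0,0,0,0,0],
)

```text
time: 40.35
position: [0.5441, 0.1073, 0.1952]
tool_rot: [0.146, -3.136, 0.0]
ft_force: [-0.2, 0.5, -0.6]
grip_width: 0.495
```

Run:
```python
from h import *
info()
exec(open('tabpos.py').read().replace('w10','w11'))
for n in('side','scene'):
    snap(n,n+'10')
    for t in('driver','petri_dish','tube_50'): print(n,t,[(round(k['confidence'],2),np.round(k['rect'],1).tolist()) for k in ctrl.look_for(n,t)[:1]])
```

```text
t=40.35 [0.5441 0.1073 0.1952] F [-0.19  0.53 -0.59] M [ 0.076 -0.019  0.064] w 0.495 q [-0.7   0.14  0.51  1.75 -0.07  1.28  1.48]
score 0.6285296082496643 shift mm x 38.5 y 0.0
plate score 0.9923016428947449 shift -0.5 1.5
setting_block [(0.81, [316.1, 120.0, 23.7, 100.2])]
block_tab [(0.91, [317.2, 121.6, 21.0, 98.8])]
side driver [(0.68, [314.0, 161.4, 11.3, 35.2])]
side petri_dish [(0.61, [280.8, 242.9, 29.8, 17.9])]
side tube_50 [(0.73, [253.0, 255.0, 17.8, 46.2])]
scene driver [(0.73, [361.1, 225.1, 17.9, 38.8])]
scene petri_dish [(0.94, [315.1, 203.1, 23.5, 20.0])]
scene tube_50 [(0.78, [296.8, 163.4, 15.6, 35.8])]
```

Run:
```python
src=open('tabpos.py').read().split("A=view")[0]; exec(src)
s,p,R=st()
A=view(np.array([.5455,.1073,.1985]),[.146,-3.137,0],cv2.imread('pics/w10.png'));B=view(p,s['tool_rot'],cv2.imread('pics/w11.png'))
C=view(np.array([.5469,.1072,.1923]),[.195,-3.134,0],cv2.imread('pics/w7.png'))
def m(A,B,x,lo,hi,sx=13,sy=11):
    i0,j0=int((x-.40)/.0005),int((.0995-.06)/.0005); T=A[i0-2*sx:i0+2*sx,j0-2*sy:j0+2*sy]
    a=i0-2*sx+int(lo*2); b=i0+2*sx+int(hi*2); r=cv2.matchTemplate(B[max(a,0):b,j0-2*sy-6:j0+2*sy+6],T,cv2.TM_CCOEFF_NORMED); _,v,_,l=cv2.minMaxLoc(r)
    return round(v,3),(l[1]+max(a,0)-(i0-2*sx))*.5,(l[0]-6)*.5
print('w7->w10',m(C,A,.462,-14,6),'w10->w11',m(A,B,.457,-14,6),'w7->w11',m(C,B,.462,-22,4))
```

```text
w7->w10 (0.79, -6.5, -0.5) w10->w11 (0.806, -8.5, -0.5) w7->w11 (0.672, -19.5, -1.0)
```

```bash
python3 -c "
from h import *
print(ctrl.close_job())"
```

```text
the job is handed in; nothing more can be done
None
```

The job is handed in at about 40 s of the 67 s. My last checks put every end condition in range, but the nip force and block position are inferred, because nothing reads them directly.

**What I did:** I put the driver from its stand into the screw. I touched the driver top, tab top and block bar to find the gap, which was about 4.6 mm (block about 21 mm high). I turned the stop down about 125° for a first light nip, released, felt the drag and drew the block out.

That first drag was only 3.3–4.8 N, close to the low limit. So I pushed the block back, added about 10° on the screw, and drew it out again to about 15 mm in all.

**Last checks:**

| Item | Result |
|---|---|
| Drag on the final draw | about 5 N, so the nip is about 3–4 N |
| Block position | about 45 mm from the screw axis, released |
| Driver | stands in the screw, as seen by the scene and side cameras |
| Petri dish and tube | detected where they were at the start |
| Gripper | about 25 mm above the driver, touching nothing |

**What disagreed or is uncertain:**
- **Push-back force:** pushing the block back met about 17 N sideways and 20 N vertical. The block stopped at about 36 mm from the axis, so it stayed only about 1 mm inside the 37 mm limit for the second nip. The first nip, at about 32 mm, was well inside.
- **Possible brief nose overload:** I could not measure the nose force during that push. It may have risen for a moment; I estimated it stayed under 18 N.
- **Block position by picture:** one low-score image comparison put the final position at 49 mm instead of 45 mm. Both are within the 40 to 55 mm range.

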